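Load the drained heating block and set the worn step selector

ROBOT

A 6-joint arm with a two-finger parallel gripper is mounted at the origin on the work surface. World frame = base frame: x ahead of the robot, y to its left, z up, the work surface at z = 0. Lengths are in m, angles in degrees, forces in N, time in s.
With the tool pointing down it reaches from about 0.25 to 0.775 m from the base axis. Payload 4 kg.
Tool frame: the origin (TCP) lies on the centre line of the jaws, within the pads' length; the fingertips stand 22 mm ahead of it and the grasp point (between the pads) lies 3 mm ahead of it; x points along the fingers, y is the direction in which the jaws open and shut, and the axes are right-handed (so a half turn about x gives the same grasp; the last joint's range is limited). The gripper opens to 94 mm and grips with 3 to 60 N. Pads are 16 mm wide; open, the fingers measure 119 mm over their backs; the gripper's body (75 mm by 177 mm) begins 78 mm behind the grasp point.
Start: joints at [-76.095, 4.996, 78.535, -0, 96.463, -5.907], TCP at [0.186, -0.517, 0.228] pointing down, gripper open.
Joint ranges: [-177.83, 177.83], [-43.37, 116.18], [15.69, 146.23], [-61.86, 241.86], [9.47, 152.12], [-147.06, 147.06]. Speed limits (degrees/s): [159.86, 159.86, 180, 180, 180, 180].

INTERFACE

Orientations are given as a 3x3 rotation matrix whose columns are the frame's x, y, z axes.
In Python, from cell import bot, eyes gives the robot as it stands. The module is installed in compiled form; this text tells all that it offers.
- The arm moves only by the tool apply_moves, never from a script. Its argument "commands" is text: rows parted by semicolons, each of 7 numbers parted by spaces: the closure, from -1 (fully open) to 1 (shut), then the shift along the tool's x, y, z in cm, then the turn, a rotation vector about the tool's x, y, z in degrees. A call has 1 to 5 rows; each row shifts and turns the pose as measured when the row begins, along the tool's axes as they then stand; what a row does not reach is not made up. A row lasts 1/12 s, in which the tool goes at most 41.7 mm and 7.16 degrees, less where a joint would pass 70% of its speed; a pose out of reach is approached as far as the arm can. A call with a gripper value outside its range is refused whole. The fingers move at their own pace and stop on an object; "newtons" is the grip in N (left out, the last holds). Time passes only in rows, so rows that do not move let the fingers close. It gives the time, the measured TCP pose, the force and the opening at its end, in the units of the state.
- bot.sense(): the state, without advancing time (a new reading comes with each control period).
- eyes.get_image(name): name is "scene" or "side" or "wrist"; returns the picture (400x640x3 uint8, red, green, blue); there is no depth.
- eyes.get_calibration(name): a dict with "vfov" (degrees; the focal length in pixels is half the picture's height over the tangent of half this angle, whatever the lens; pixels are square), "cx", "cy" (the principal point, pixels), "extrinsics" (4x4, takes a point from world to camera coordinates). Camera axes: x right, y up, looking along -z (the intrinsics and any distortion apply to the point x, -y, -z); pixel columns grow to the right and rows downward; lengths in m; the calibration is good to about 2 mm. The wrist camera is an equidistant fisheye: a pixel r from the principal point sees the ray r / f radians off the axis. A picture is of the moment at which its call begins: read the wrist's pose just before it. get_calibration takes no time and is no camera call; for the wrist camera it gives the pose at the moment of the call.
- bot.hand_in(): hands the job in, once; it reports no verdict.
The state is a dict: "time": time; "joints": joint angles; "joint_vel": joint speeds; "tau": joint torques, N m; "position": TCP position; "orientation": TCP orientation; "force": force on the tool from outside, world axes, zero at the start; "wrist_torque": the same for the moment, N m; "opening": finger opening in m.
Only numpy, scipy, OpenCV 4.12 (cv2) and the standard library are available. Lean on these libraries where they do the work, as an engineer would, in place of code of your own. Each camera call takes 0.05 s, during which the arm holds its last target.

TASK

The aluminium heating block has been washed and left to drain upside down on the rubber mat: turn it over so that its wells face up, and set it down gently in the tray of the block heater, flat on the tray's floor. Then set the heat to step 3; the markings of the selector knob have worn away, so turn it anticlockwise to its end stop and from there three clicks clockwise. Let go of everything, and leave the other things on the bench where they are.

Things in the scene. Friction and masses are not known exactly. Their poses are not given: they have to be found in the camera images.
- block: Heating block: a loose bare aluminium cuboid, 68 (its x) x 52 (its y) x 50 mm (its z), about 0.4 kg, origin at its centre. One 68 x 52 face, at its -z end, has twelve 10 mm wells in 4 x 3; the opposite face (+z end) is plain but for a 6 mm centre mark. It starts upside down on the mat: plain face and z axis up, wells down. In the heater z must point straight down. The 52 x 50 end at +x has an 8 mm thermometer bore, for looks only. It stands firmly on any face.
- heater: Block heater, fixed to the bench: white case 160 (x) x 260 (y) x 66 mm high, origin at the centre of its underside, z up. Its flat deck is 66 mm above the bench; the tray is sunk in the deck at the +y end (centre y = +52 mm), the selector knob stands on the deck near the -y end (y = -74 mm). It may stand on the left or right of the robot, turned by up to about 17 degrees. Nothing near tray or knob stands higher than 5 mm above the deck.
- tray (a point): Centre of the floor of the tray in the heater, 54 mm above the bench; axes as the heater's. The tray is 60 mm along x and 76 mm along y, 12 mm deep, with an aluminium lip 6 mm wide and 2 mm high around its mouth (68 mm above the bench). The block fits with its 68 mm side along y (either way round) with 4 mm to spare on each side, and then stands 36 mm above the lip.
- selector_axis (a point): Point on the vertical axis of the selector knob, 82 mm above the bench and 16 mm above the deck; axes as the heater's (it does not turn with the knob). The knob is black, fluted, round and blank: 40 mm diameter, its grip from 4 to 28 mm above the deck, with a 46 mm skirt below that.
- selector (a joint): Angle of the selector knob in rad, growing clockwise seen from above; 0 is the first position, at the anticlockwise end stop. It clicks into a position every 30 degrees (0.524 rad), seven in all, with another stop just past the last; each click needs about 0.15 N m, and let go between two positions the knob snaps to the nearer one (balanced exactly midway it may stay). It starts somewhere from the first to the third click from the end stop.
- mat: Black rubber drain mat lying fixed on the bench, 200 (x) x 260 (y) x 3 mm, origin at the centre of its underside. The block lies on it, somewhere in its middle.
- tube_rack: Bystander: grey rack with small capped tubes, 105 x 56 mm and 50 mm high. Leave it alone. Origin at the centre of its underside.
- pen: Bystander: marker pen lying on the bench, 128 mm long (along its x), 13 mm thick. Leave it alone. Origin under its middle.
- timer: Bystander: small white timer standing up, 62 mm wide and high. Leave it alone. Origin under its middle.
- tape_roll: Bystander: roll of paper tape lying flat, 60 mm diameter, 19 mm high. Leave it alone. Origin at the centre of its underside.
- bottle: Bystander: glass bottle with blue cap, 70 mm diameter, 150 mm high. Leave it alone. Origin at the centre of its underside.
- tip_box: Bystander: pipette tip box with clear lid, 122 x 83 mm and 75 mm high. Leave it alone. Origin at the centre of its underside.
- cream_jar: Bystander: white plastic jar, 60 mm diameter, 55 mm high. Leave it alone. Origin at the centre of its underside.
Mind the look-alikes: they are no part of the job. Leave any blue, pink or purple look-alike of the block alone.

How it is judged:
By the outcome, as a careful person would: the job done as asked, in the order asked, and still so for the second after the job is handed in, with the robot touching nothing.
It also fails if it takes over 72 s, if anything falls off the work surface, if the arm or the gripper's body presses on something with over 40 N, if the wrist force passes 120 N, or if a joint passes its speed limit or range.

## Working session

There is one attempt and no reset: what is moved stays moved. The work goes in short steps, Python scripts to look and compute and a tool call to move; the robot and the scene stay as the last step left them, time stands still between calls to the robot, and variables do not carry over. Pictures are saved under pics/ and viewed, and the job is handed in when it is done.

Besides the shell and the picture viewer there is one more tool, called after "Call:" as name(argument=value, ...) on one line, values as JSON. apply_moves: Moves the arm, as the interface text tells. Its arguments: {"type":"object","properties":{"commands":{"type":"string"},"newtons":{"type":"number"}},"required":["commands"]}

```bash
mkdir -p pics; ls; cat > h.py <<'E'
import numpy as np,cv2
from cell import bot,eyes
def snap(n,f):
    im=eyes.get_image(n); cv2.imwrite('pics/'+f,cv2.cvtColor(im,cv2.COLOR_RGB2BGR)); return im
E
python3 - <<'E'
from h import *
for n in('scene','side','wrist'):
    c=eyes.get_calibration(n); np.save(n+'_c.npy',c,allow_pickle=True); print(n,c)
    np.save(n+'_0.npy',snap(n,n+'0.png'))
print(bot.sense())
E
```

```text
pics
scene {'vfov': 47.84142930708847, 'cx': 312.4097697280867, 'cy': 201.26728979927947, 'extrinsics': array([[-0.531982  ,  0.84664631,  0.01360786,  0.28702855],
       [-0.51750656, -0.33780618,  0.78617679,  0.20745468],
       [ 0.6702105 ,  0.41118974,  0.61785183, -1.77845795],
       [ 0.        ,  0.        ,  0.        ,  1.        ]])}
side {'vfov': 45.46557032196941, 'cx': 313.3507105082529, 'cy': 198.05317898474055, 'extrinsics': array([[-0.88330224, -0.46833922, -0.0208692 ,  0.42624555],
       [ 0.32313985, -0.64049527,  0.6966681 , -0.2341498 ],
       [-0.33964362,  0.60862483,  0.71708998, -1.0223091 ],
       [ 0.        ,  0.        ,  0.        ,  1.        ]])}
wrist {'vfov': 65.70646984690485, 'cx': 314.5442796109808, 'cy': 202.31975049595704, 'extrinsics': array([[ 0.33879948, -0.94085379, -0.00300903, -0.54873231],
       [ 0.90527195,  0.32685447, -0.27138323,  0.02873616],
       [ 0.25631545,  0.0892205 ,  0.96246667, -0.39266506],
       [ 0.        ,  0.        ,  0.        ,  1.        ]])}
{'time': 0.15, 'joints': array([-7.60961287e+01,  5.03238133e+00,  7.86024435e+01,  3.20619878e-04,
        9.64645107e+01, -5.90605613e+00]), 'joint_vel': array([ 0.01134228, -0.06828156, -0.29363807,  0.02218353,  0.02873883,
        0.05648592]), 'tau': array([ 1.95722459e-03, -3.40644443e+01, -3.02793574e+01,  7.19029759e-02,
        3.05426843e-02, -1.14678337e-04]), 'position': array([ 0.1863117 , -0.51707982,  0.22656576]), 'orientation': array([[-4.11207520e-04,  3.38901172e-01, -9.40821889e-01],
       [ 1.68427075e-03, -9.40820399e-01, -3.38901372e-01],
       [-9.99998497e-01, -1.72395758e-03, -1.83928910e-04]]), 'force': array([-0.10009621,  0.10870755, -0.40284165]), 'wrist_torque': array([-0.02807179, -0.09127925, -0.03785348]), 'opening': 0.09381625469125128}
```

View pics/scene0.png

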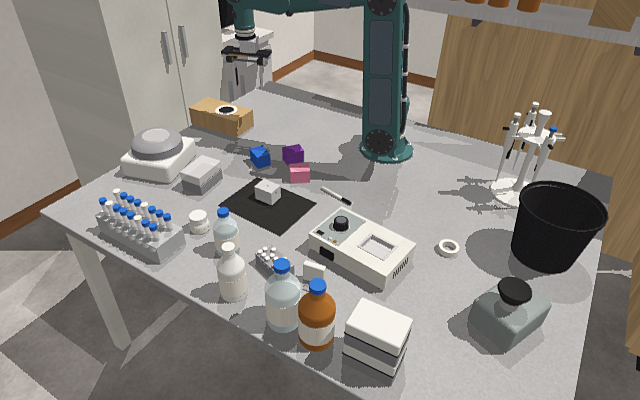

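View pics/side0.png

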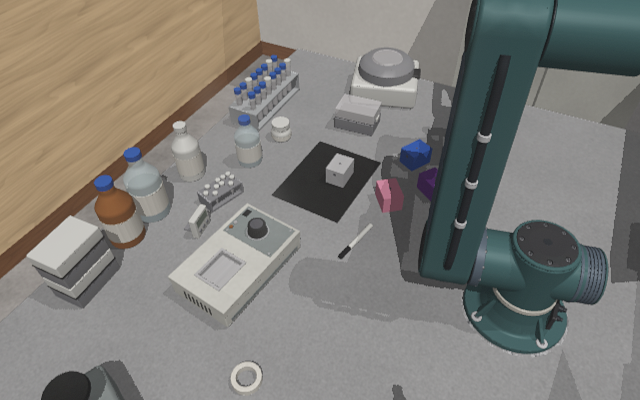

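View pics/wrist0.png

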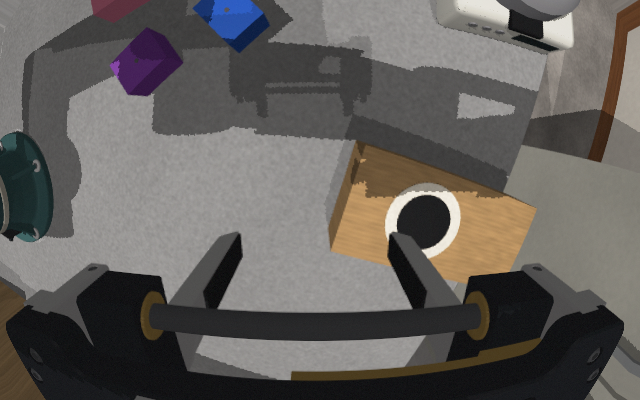

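```bash
python3 - <<'E'
import numpy as np,cv2
a=np.load('scene_0.npy')[:,:,::-1];b=np.load('side_0.npy')[:,:,::-1]
def crop(i,x,y,w,h,s): return cv2.resize(i[y:y+h,x:x+w],None,fx=s,fy=s,interpolation=cv2.INTER_CUBIC)
c=crop(a,235,165,66,50,6);d=crop(b,305,140,66,50,6)
cv2.imwrite('pics/blk.png',np.hstack([c,d]))
c=crop(a,300,200,125,95,3.2);d=crop(b,165,200,140,125,2.8)
H=max(c.shape[0],d.shape[0]);p=lambda z:cv2.copyMakeBorder(z,0,H-z.shape[0],0,0,0)
cv2.imwrite('pics/htr.png',np.hstack([p(c),p(d)]))
E
```

```text
(no output)
```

View pics/blk.png

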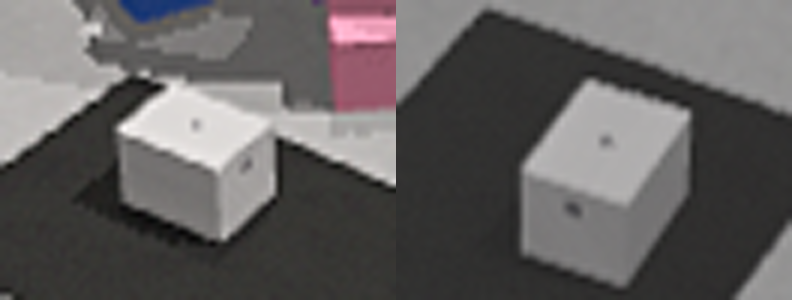

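View pics/htr.png

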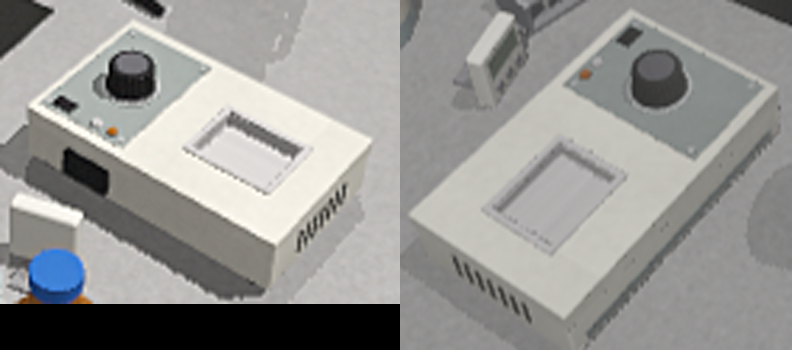

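```bash
cat > g.py <<'E'
import numpy as np
def ray(c,u,v,fish=False):
    f=200/np.tan(np.radians(c['vfov'])/2); x=(u-c['cx']);y=(v-c['cy'])
    if fish:
        r=np.hypot(x,y);t=r/f; d=np.array([x/r*np.sin(t),-y/r*np.sin(t),-np.cos(t)])
    else: d=np.array([x/f,-y/f,-1.])
    E=np.array(c['extrinsics']);R=E[:3,:3];o=-R.T@E[:3,3]; return o,R.T@d
def onz(c,u,v,z,fish=False):
    o,d=ray(c,u,v,fish); return o+d*(z-o[2])/d[2]
def proj(c,P,fish=False):
    E=np.array(c['extrinsics']);p=E[:3,:3]@P+E[:3,3];f=200/np.tan(np.radians(c['vfov'])/2)
    x,y,z=p[0],-p[1],-p[2]
    if fish:
        r=np.hypot(x,y);t=np.arctan2(r,z);return c['cx']+f*t*x/r,c['cy']+f*t*y/r
    return c['cx']+f*x/z,c['cy']+f*y/z
def tri(rs):
    A=0;b=0
    for o,d in rs:
        d=d/np.linalg.norm(d);M=np.eye(3)-np.outer(d,d);A=A+M;b=b+M@o
    return np.linalg.solve(A,b)
E
python3 - <<'E'
from g import *
np.set_printoptions(precision=4,suppress=True)
C={n:np.load(n+'_c.npy',allow_pickle=True).item() for n in('scene','side')}
def q(n,pts,s,ox,oy,z): 
    c=C[n]; return [onz(c,(x+.5)/s-.5+ox,(y+.5)/s-.5+oy,z) for x,y in pts], [ray(c,(x+.5)/s-.5+ox,(y+.5)/s-.5+oy) for x,y in pts]
def rep(nm,a,b):
    P=[];
    for n,(p,r) in(('scene',a),('side',b)):
        p=np.array(p);P.append(p);print(nm,n,p[:,:2].tolist(),'ctr',p.mean(0)[:2],'edges',np.linalg.norm(p-np.roll(p,-1,0),axis=1),'ang',[np.degrees(np.arctan2(*(w-v)[1::-1])).round(1) for v,w in zip(p,np.roll(p,-1,0))])
    print('tri z',[tri([x,y]).round(4).tolist() for x,y in zip(a[1],b[1])])
# order: scene left,front,right,back ; side correspondences
S=[(118,130),(218,168),(276,125),(180,85)]
D=[(294,110),(192,80),(125,165),(235,205)]
# scene front(far from base) ... bore end: between front,right in scene; between left,front in side
# scene front = ? decide via world coordinates
rep('blk',q('scene',S,6,235,165,.053),q('side',D,6,305,140,.053))
S=[(28,112),(278,247),(372,142),(132,22)]
D=[(230,10),(10,215),(168,320),(377,88)]
rep('htr',q('scene',S,3.2,300,200,.066),q('side',D,2.8,165,200,.066))
# tray lip outer corners
S=[(183,150),(268,193),(313,152),(230,106)]
D=[(163,135),(82,210),(148,254),(228,177)]
rep('lip',q('scene',S,3.2,300,200,.068),q('side',D,2.8,165,200,.068))
rep('knob',q('scene',[(131,62)],3.2,300,200,.094),q('side',[(257,65)],2.8,165,200,.094))
rep('blkmark',q('scene',[(197,125)],6,235,165,.053),q('side',[(210,142)],6,305,140,.053))
E
```

```text
blk scene [[0.5355514377531266, -0.2289885616368642], [0.5335084280838158, -0.1628058837771006], [0.4844579098464238, -0.15940369943391963], [0.4828822870350814, -0.226278084456776]] ctr [ 0.5091 -0.1944] edges [0.0662 0.0492 0.0669 0.0527] ang [np.float64(91.8), np.float64(176.0), np.float64(-91.3), np.float64(-2.9)]
blk side [[0.4822565157408847, -0.23404040873351972], [0.5324274604550571, -0.2321823739733947], [0.5336257244268388, -0.16706935017131475], [0.47905720643366656, -0.16541469186569735]] ctr [ 0.5068 -0.1997] edges [0.0502 0.0651 0.0546 0.0687] ang [np.float64(2.1), np.float64(88.9), np.float64(178.3), np.float64(-87.3)]
tri z [[0.4966, -0.2649, 0.0186], [0.5221, -0.1871, 0.0618], [0.5178, -0.1353, 0.084], [0.4892, -0.2061, 0.0428]]
htr scene [[0.6489477351293895, 0.0542522972556686], [0.6747622129466524, 0.3088355614315844], [0.5184103972536597, 0.326209982883931], [0.487141352921066, 0.06923033532983891]] ctr [0.5823 0.1896] edges [0.2559 0.1573 0.2589 0.1625] ang [np.float64(84.2), np.float64(173.7), np.float64(-96.9), np.float64(-5.3)]
htr side [[0.6388402830569138, 
[... 949 characters left out ...]
] ang [np.float64(81.7), np.float64(172.4), np.float64(-99.2), np.float64(-9.0)]
tri z [[0.6122, 0.1885, 0.0622], [0.6235, 0.2759, 0.0654], [0.5555, 0.2859, 0.0643], [0.5415, 0.1996, 0.0644]]
knob scene [[0.5687890257871289, 0.11232528916214884]] ctr [0.5688 0.1123] edges [0.] ang [np.float64(0.0)]
knob side [[0.5673915075443265, 0.11068987257014773]] ctr [0.5674 0.1107] edges [0.] ang [np.float64(0.0)]
tri z [[0.5676, 0.1111, 0.0933]]
blkmark scene [[0.5081859008223731, -0.19565018576421855]] ctr [ 0.5082 -0.1957] edges [0.] ang [np.float64(0.0)]
blkmark side [[0.5066666879406749, -0.19763429560467816]] ctr [ 0.5067 -0.1976] edges [0.] ang [np.float64(0.0)]
tri z [[0.5068, -0.1973, 0.0523]]
```

Call:
apply_moves(commands="-1 0 -1.74 -3.64 0 0 0;-1 0 -1.74 -3.64 0 0 0;-1 0 -1.74 -3.64 0 0 0;-1 0 -1.74 -3.64 0 0 0;-1 0 -1.74 -3.64 0 0 0")

```text
time: 0.57
position: [0.3268, -0.3743, 0.2224]
orientation: [[-0.005, 0.323, -0.946], [0.005, -0.946, -0.323], [-1.0, -0.006, 0.003]]
force: [0.7, -0.8, 0.9]
opening: 0.0938
```

Call:
apply_moves(commands="-1 0 -1.74 -3.64 0 0 0;-1 0 -1.74 -3.64 0 0 0;-1 0 -1.74 -3.64 0 0 0;-1 0 -1.74 -3.64 0 0 0;-1 0 -0.5 -1 0 0 0")

```text
time: 0.98
position: [0.4552, -0.2435, 0.2207]
orientation: [[-0.005, 0.326, -0.945], [0.008, -0.945, -0.326], [-1.0, -0.009, 0.002]]
force: [-1.0, -1.0, 0.2]
opening: 0.0941
```

```bash
python3 - <<'E'
from h import *; from g import *
np.set_printoptions(precision=4,suppress=True)
s=bot.sense();c=eyes.get_calibration('wrist');im=snap('wrist','w1.png');np.save('wrist_1.npy',im);np.save('w1_c.npy',c,allow_pickle=True)
print({k:s[k] for k in('time','joints','position','orientation','force')})
C={n:np.load(n+'_c.npy',allow_pickle=True).item() for n in('scene','side')}
for nm,a,b in (('blue',(260,157),(415,153)),('pink',(299,173),(388,194)),('pen',(336,195),(355,242)),('timer',(314,272),(198,220)),('rack',(270,262),(220,187)),('jar',(198,220),(281,128)),('bottle',(225,235),(248,140)),('purple',(293,155),(428,182))):
    print(nm,tri([ray(C['scene'],*a),ray(C['side'],*b)]))
E
```

```text
{'time': 0.9833, 'joints': array([-34.5742,   1.1022,  83.377 ,   0.2092,  96.0156,  36.3974]), 'position': array([ 0.4552, -0.2435,  0.2207]), 'orientation': array([[-0.0051,  0.3264, -0.9452],
       [ 0.0079, -0.9452, -0.3264],
       [-1.    , -0.0091,  0.0022]]), 'force': array([-0.9655, -1.0154,  0.1928])}
blue [ 0.3483 -0.3525  0.0268]
pink [ 0.3563 -0.1725  0.0253]
pen [ 0.3731 -0.0093  0.0037]
timer [0.7353 0.1269 0.0334]
rack [ 0.7622 -0.0001  0.0237]
jar [ 0.7431 -0.2861  0.0293]
bottle [ 0.7719 -0.1535  0.0619]
purple [ 0.2776 -0.252   0.0323]
```

View pics/w1.png

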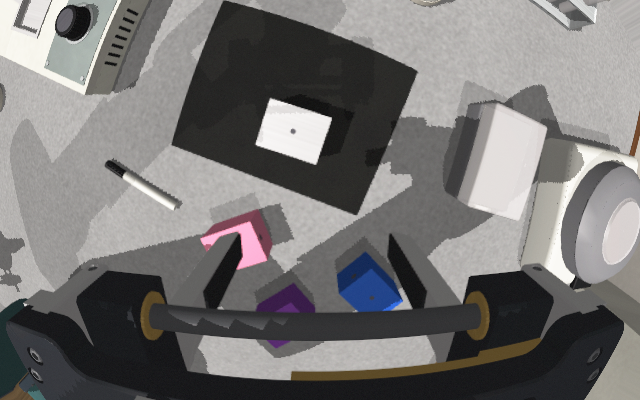

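```bash
python3 - <<'E'
import numpy as np,cv2
from g import *
np.set_printoptions(precision=4,suppress=True)
c=np.load('w1_c.npy',allow_pickle=True).item();im=np.load('wrist_1.npy')
m=(im.min(2)>150).astype(np.uint8);m[:,:230]=0;m[:,360:]=0;m[:85]=0;m[180:]=0
n,l,st,ce=cv2.connectedComponentsWithStats(m);k=1+st[1:,4].argmax()
ct=cv2.findContours((l==k).astype(np.uint8),cv2.RETR_EXTERNAL,cv2.CHAIN_APPROX_NONE)[0][0][:,0].astype(float)
w=np.array([onz(c,u,v,.053,True)[:2] for u,v in ct])*1000
r=cv2.minAreaRect(w.astype(np.float32));print('blk',r)
print('mark',onz(c,293,131,.053,True))
for p in((222,1),(417,71),(357,214),(172,145)): print('mat',onz(c,*p,.003,True)[:2])
E
```

```text
blk ((507.6430969238281, -199.17233276367188), (52.518375396728516, 68.80140686035156), 0.47283628582954407)
mark [ 0.5077 -0.1996  0.053 ]
mat [ 0.6381 -0.0552]
mat [ 0.6282 -0.3144]
mat [ 0.4315 -0.3067]
mat [ 0.4406 -0.0491]
```

Call:
apply_moves(commands="-1 0 0 0 0 7 0;-1 0 0 0 0 7 0;-1 0 0 0 0 7 0;-1 0 0 0 0 7 0;-1 0 0 0 0 7 0")

```text
time: 1.45
position: [0.4611, -0.2408, 0.2222]
orientation: [[0.549, 0.34, -0.764], [0.199, -0.94, -0.276], [-0.812, -0.001, -0.584]]
force: [0.2, 0.4, 0.0]
opening: 0.0938
```

```bash
python3 - <<'E'
from h import *
from g import *
np.set_printoptions(precision=4,suppress=True)
s=bot.sense();print({k:s[k] for k in('time','joints','position','orientation','joint_vel')})
c=eyes.get_calibration('wrist');o,_=ray(c,c['cx']+1,c['cy'])
print('cam in tool',s['orientation'].T@(o-s['position']))
E
```

```text
{'time': 1.45, 'joints': array([-55.3278, -11.2382, 101.6191,  34.8623,  81.169 ,  11.9034]), 'position': array([ 0.4611, -0.2408,  0.2222]), 'orientation': array([[ 0.5488,  0.3402, -0.7636],
       [ 0.1995, -0.9403, -0.2756],
       [-0.8118, -0.0011, -0.5839]]), 'joint_vel': array([-54.6274, -17.4395,  44.6752,  92.6184, -17.5909, -72.7761])}
cam in tool [-0.1574  0.     -0.079 ]
```

```bash
cat > kin.py <<'E'
import numpy as np
from scipy.spatial.transform import Rotation as Ro
from scipy.optimize import least_squares
T0=np.array([[0,-1,0],[0,0,-1],[1,0,0.]])  # cols: tool x,y,z in frame6 : x->Z6, y->-X6, z->-Y6
def Rfk(q,s=1):
    q1,q2,q3,q4,q5,q6=np.radians(q)
    return (Ro.from_euler('ZYZYZ',[q1,q2+q3,s*q4,q5,s*q6])).as_matrix()@T0
def fk(q,p):
    a,L2,L3,L3x,d1,L6,lat=p
    q1,q2,q3=np.radians(q[:3]);f=q2+q3
    R=Rfk(q)
    r=a+L2*np.sin(q2)+L3*np.sin(f)+L3x*np.cos(f); z=d1+L2*np.cos(q2)+L3*np.cos(f)-L3x*np.sin(f)
    return np.array([r*np.cos(q1)-lat*np.sin(q1),r*np.sin(q1)+lat*np.cos(q1),z])+L6*R[:,0],R
E
python3 - <<'E'
from kin import *
np.set_printoptions(precision=4,suppress=True)
D=[([-76.0961,5.03238,78.6024,0.0003,96.4645,-5.9061],[.1863117,-.5170798,.22656576]),
([-34.5742,1.1022,83.377,.2092,96.0156,36.3974],[.4552,-.2435,.2207]),
([-55.3278,-11.2382,101.6191,34.8623,81.169,11.9034],[.4611,-.2408,.2222])]
for q,_ in D: print(Rfk(q))
f=lambda p:np.concatenate([np.concatenate([fk(q,p)[0]-P for q,P in D]),1e-3*(p-[0,.45,.45,0,.2,.4,.05])])
r=least_squares(f,[0,.5,.5,0,.1,.4,.05]);print(r.x,r.fun[:9])
E
```

```text
Traceback (most recent call last):
  File "kin.py", line 7, in Rfk
    return (Ro.from_euler('ZYZYZ',[q1,q2+q3,s*q4,q5,s*q6])).as_matrix()@T0
            ~~~~~~~~~~~~~^^^^^^^^^^^^^^^^^^^^^^^^^^^^^^^^^
  File "scipy/spatial/transform/_rotation.pyx", line 1413, in scipy.spatial.transform._rotation.Rotation.from_euler
ValueError: Expected axis specification to be a non-empty string of upto 3 characters, got ZYZYZ
```

```bash
sed -i "s/return (Ro.from_euler.*/return (Ro.from_euler('ZYZ',[q1,q2+q3,s*q4])*Ro.from_euler('YZ',[q5,s*q6])).as_matrix()@T0/" kin.py
python3 - <<'E'
from kin import *
np.set_printoptions(precision=4,suppress=True)
D=[([-76.0961,5.03238,78.6024,0.0003,96.4645,-5.9061],[.1863117,-.5170798,.22656576]),
([-34.5742,1.1022,83.377,.2092,96.0156,36.3974],[.4552,-.2435,.2207]),
([-55.3278,-11.2382,101.6191,34.8623,81.169,11.9034],[.4611,-.2408,.2222])]
for q,_ in D: print(Rfk(q))
f=lambda p:np.concatenate([np.concatenate([fk(q,p)[0]-P for q,P in D]),1e-3*(p-[0,.45,.45,0,.2,.4,.05])])
r=least_squares(f,[0,.5,.5,0,.1,.4,.05]);print(r.x,r.fun[:9])
E
```

```text
[[-0.0004  0.3389 -0.9408]
 [ 0.0017 -0.9408 -0.3389]
 [-1.     -0.0017 -0.0002]]
[[-0.0051  0.3264 -0.9452]
 [ 0.0079 -0.9452 -0.3264]
 [-1.     -0.0091  0.0022]]
[[ 0.5488  0.3402 -0.7636]
 [ 0.1995 -0.9403 -0.2756]
 [-0.8118 -0.0011 -0.5839]]
[0.0002 0.4484 0.4995 0.1015 0.154  0.3286 0.0566] [ 0.  0. -0. -0. -0.  0.  0.  0. -0.]
```

```bash
cat >> kin.py <<'E'
P0=[0.0002,0.4484,0.4995,0.1015,0.154,0.3286,0.0566]
LO=np.array([-177.83,-43.37,15.69,-61.86,9.47,-147.06]);HI=np.array([177.83,116.18,146.23,241.86,152.12,147.06])
def ik(pos,R,seeds=60,rng=np.random.default_rng(0)):
    sols=[]
    def f(q):
        p,M=fk(q,P0);return np.concatenate([(p-pos)*10,(M-R).ravel()])
    az=np.degrees(np.arctan2(pos[1],pos[0]))
    for i in range(seeds):
        q0=np.array([az+rng.uniform(-60,60),rng.uniform(-30,60),rng.uniform(40,130),rng.uniform(-60,240),rng.uniform(20,140),rng.uniform(-140,140)])
        r=least_squares(f,np.clip(q0,LO+1,HI-1),bounds=(LO,HI),x_scale=50)
        if np.abs(r.fun).max()<1e-3 and not any(np.abs(r.x-s).max()<1 for s in sols): sols.append(r.x)
    return sols
def Rt(heading,lean,roll):
    """tool x leaning 'lean' deg from straight down toward heading (deg, world); roll 0: camera(-z) up side; 180: below"""
    h=np.radians(heading);l=np.radians(lean)
    x=np.array([np.sin(l)*np.cos(h),np.sin(l)*np.sin(h),-np.cos(l)])
    mz=np.array([np.cos(l)*np.cos(h),np.cos(l)*np.sin(h),np.sin(l)])
    z=-mz;y=np.cross(z,x);R=np.stack([x,y,z],1)
    return R@Ro.from_euler('x',roll,degrees=True).as_matrix()
E
cat > t.py <<'E'
from kin import *
np.set_printoptions(precision=0,suppress=True)
B=np.array([.5075,-.199,.035]);M=np.array([.5075,-.199,.035]);T=np.array([.583,.240,.091])
for nm,P,hs in(('grasp',B,(0.5,90.5,180.5,270.5)),('heater',T,(-6.5,83.5,173.5,263.5))):
  for h in hs:
    for l in (35,45,55):
     for roll in(0,180):
      P2=P-.003*Rt(h,l,roll)[:,0]
      print(nm,h,l,roll,*ik(P2,Rt(h,l,roll),25))
E
time python3 t.py
```

```text
grasp 0.5 35 0 [-41.  -6. 120.  33.  44.  29.]
grasp 0.5 35 180
grasp 0.5 45 0 [-46.  -7. 126.  53.  40.   8.]
grasp 0.5 45 180
grasp 0.5 55 0 [-51.  -5. 131.  76.  41. -17.]
grasp 0.5 55 180
grasp 90.5 35 0 [-42.  26.  82.  25.  97. -46.]
grasp 90.5 35 180 [-42.  26.  82.  25.  97. 134.]
grasp 90.5 45 0 [-45.  31.  79.  30. 103. -48.]
grasp 90.5 45 180 [-45.  31.  79.  30. 103. 132.]
grasp 90.5 55 0 [-47.  37.  76.  36. 110. -49.]
grasp 90.5 55 180 [-47.  37.  76.  36. 110. 131.]
grasp 180.5 35 0 [ -20.   35.   68.  -12.  110. -111.]
grasp 180.5 35 180 [-20.  35.  68. -12. 110.  69.]
grasp 180.5 45 0 [ -19.   43.   61.  -16.  119. -112.]
grasp 180.5 45 180 [-19.  43.  61. -16. 119.  68.]
grasp 180.5 55 0 [ -18.   50.   54.  -19.  128. -113.]
grasp 180.5 55 180 [-18.  50.  54. -19. 128.  67.]
grasp 270.5 35 0
grasp 270.5 35 180 [ -7.  11. 102. -38.  67.   7.]
grasp 270.5 45 0
grasp 270.5 45 180 [ -2.  14. 104. -49.  69.  18.]
grasp 270.5 55 0
grasp 270.5 55 180 [  2.  18. 104. -59.  73.  28.]
heater -6.5 35 0 [ 27.   2. 104. -26.  46. 137.]
heater -6.5 35 180 [ 27.   2. 104. -26.  46
[... 282 characters left out ...]
8. -22.]
heater 83.5 55 180
heater 173.5 35 0 [ 12.  43.  49.  12. 121. -69.]
heater 173.5 35 180 [ 12.  43.  49.  12. 121. 111.]
heater 173.5 45 0 [ 11.  50.  41.  16. 131. -67.]
heater 173.5 45 180 [ 11.  50.  41.  16. 131. 113.]
heater 173.5 55 0 [ 10.  58.  34.  22. 141. -63.]
heater 173.5 55 180 [ 10.  58.  34.  22. 141. 117.]
heater 263.5 35 0 [  31.   35.   62.  -28.  104. -144.]
heater 263.5 35 180 [ 31.  35.  62. -28. 104.  36.]
heater 263.5 45 0 [  34.   40.   58.  -35.  111. -144.]
heater 263.5 45 180 [ 34.  40.  58. -35. 111.  36.]
heater 263.5 55 0 [  36.   46.   54.  -43.  116. -145.]
heater 263.5 55 180 [ 36.  46.  54. -43. 116.  35.]
real	0m41.756s
user	0m42.017s
sys	0m0.074s
```

```bash
cat > d.py <<'E'
import sys
from kin import *; from cell import bot
np.set_printoptions(precision=3,suppress=True)
def go(G,h,lean,roll,back=0):
    s=bot.sense();R=s['orientation'];Rg=Rt(h,lean,roll);t=np.array(G)-(.003+back)*Rg[:,0]
    d=R.T@(t-s['position'])*100; rv=Ro.from_matrix(R.T@Rg).as_rotvec(degrees=True)
    print('t',s['time'],'pos',s['position'],'F',s['force'],'open',s['opening'],'q',s['joints'].round(0))
    print('shift cm',d,'|',np.linalg.norm(d).round(2),'rot',rv,'|',np.linalg.norm(rv).round(2))
if __name__=='__main__':
    a=[float(x) for x in sys.argv[1:]];go(a[:3],*a[3:])
E
python3 d.py .4995 -.199 .036 .5 45 0 .09
```

```text
t 1.45 pos [ 0.461 -0.241  0.222] F [0.15  0.41  0.036] open 0.09376608583788985 q [-55. -11. 102.  35.  81.  12.]
shift cm [ 9.098 -4.79   7.983] | 13.02 rot [14.753  9.194 12.619] | 21.48
```

Call:
apply_moves(commands="-1 2 -1.2 2 3.7 2.3 3.2;-1 2 -1.2 2 3.7 2.3 3.2;-1 2 -1.2 2 3.7 2.3 3.2;-1 2 -1.2 2 3.7 2.3 3.2;-1 0 0 0 0 0 0")

```text
time: 1.87
position: [0.4281, -0.1962, 0.0903]
orientation: [[0.703, -0.026, -0.71], [-0.01, -1.0, 0.027], [-0.711, -0.012, -0.703]]
force: [-2.9, 3.1, -6.0]
opening: 0.0942
```

```bash
python3 d.py .4995 -.199 .036 .5 45 0 .09
```

```text
t 1.8667 pos [ 0.428 -0.196  0.09 ] F [-2.916  3.092 -6.038] open 0.09418263344010495 q [-56. -24. 130.  46.  54.  14.]
shift cm [-0.415  0.306 -1.22 ] | 1.32 rot [-1.899  0.293 -0.906] | 2.12
```

Call:
apply_moves(commands="-1 -0.4 0.3 -1.2 -1.9 0.3 -0.9;-1 0 0 0 0 0 0")

```text
time: 2.03
position: [0.4297, -0.195, 0.0952]
orientation: [[0.701, 0.012, -0.713], [0.014, -1.0, -0.003], [-0.713, -0.008, -0.701]]
force: [0.3, -0.4, -0.2]
opening: 0.0938
```

```bash
python3 d.py .4995 -.199 .036 .5 45 0 0
```

```text
t 2.0333 pos [ 0.43  -0.195  0.095] F [ 0.342 -0.363 -0.248] open 0.09384710597671847 q [-57. -23. 129.  46.  56.  12.]
shift cm [ 8.809  0.533 -0.816] | 8.86 rot [-0.173  0.476  0.476] | 0.7
```

Call:
apply_moves(commands="-1 1 0.5 -0.9 0 0.4 0.4;-1 2 0 0 0 0 0;-1 0 0 0 0 0 0")

```text
time: 2.28
position: [0.4608, -0.2065, 0.0874]
orientation: [[0.709, 0.008, -0.705], [-0.0, -1.0, -0.011], [-0.705, 0.008, -0.709]]
force: [-0.0, 1.0, 0.1]
opening: 0.0937
```

```bash
python3 d.py .4995 -.199 .036 .5 45 0 0
python3 -c "
from h import *
snap('wrist','w2.png')"
```

```text
t 2.2833 pos [ 0.461 -0.206  0.087] F [-0.013  0.956  0.08 ] open 0.09371057935694813 q [-53. -18. 127.  47.  50.  12.]
shift cm [ 6.066 -0.759  0.913] | 6.18 rot [ 0.295 -0.19  -0.381] | 0.52
```

View pics/w2.png

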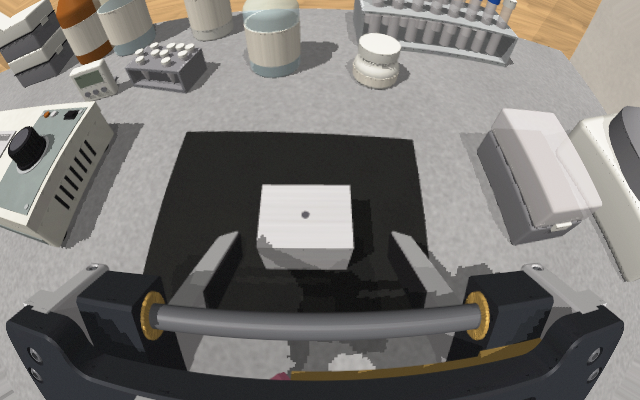

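Call:
apply_moves(commands="-1 1 -0.7 0.9 0.3 -0.2 -0.4;-1 0 0 0 0 0 0;-1 0 0 0 0 0 0")

```text
time: 2.58
position: [0.4646, -0.2046, 0.0813]
orientation: [[0.712, 0.009, -0.702], [0.0, -1.0, -0.013], [-0.702, 0.009, -0.712]]
force: [1.2, -1.3, 0.3]
opening: 0.0941
```

```bash
python3 d.py .4995 -.199 .036 .5 45 0 0
```

```text
t 2.5833 pos [ 0.465 -0.205  0.081] F [ 1.175 -1.322  0.269] open 0.09413868628395543 q [-52. -17. 127.  48.  49.  11.]
shift cm [ 5.367 -0.564  0.768] | 5.45 rot [ 0.383 -0.413 -0.353] | 0.66
```

Call:
apply_moves(commands="-1 0 -0.7 0.9 0.3 -0.3 -0.3;-1 0.5 -0.5 0.6 0.3 -0.3 -0.3;-1 1 0 0 0 0 0;-1 1 0 0 0 0 0;-1 0 0 0 0 0 0")

```text
time: 3.0
position: [0.4701, -0.1915, 0.0521]
orientation: [[0.705, 0.008, -0.709], [0.009, -1.0, -0.002], [-0.709, -0.005, -0.705]]
force: [-0.1, -0.6, 0.5]
opening: 0.0941
```

```bash
python3 d.py .4995 -.199 .036 .5 45 0 0
```

```text
t 3.0 pos [ 0.47  -0.192  0.052] F [-0.108 -0.55   0.464] open 0.0940970799866861 q [-50. -14. 129.  50.  45.   9.]
shift cm [ 2.912  0.777 -0.949] | 3.16 rot [-0.218  0.189  0.169] | 0.33
```

Call:
apply_moves(commands="-1 0 0 0 0 0 0;-1 0 0 0 0 0 0")

```text
time: 3.17
position: [0.4691, -0.1902, 0.051]
orientation: [[0.704, 0.009, -0.711], [0.011, -1.0, -0.002], [-0.711, -0.007, -0.704]]
force: [-0.2, -0.8, 0.2]
opening: 0.0939
```

```bash
python3 d.py .4995 -.199 .036 .5 45 0 0
```

```text
t 3.1667 pos [ 0.469 -0.19   0.051] F [-0.15  -0.83   0.223] open 0.09391809627365963 q [-50. -14. 129.  50.  45.   9.]
shift cm [ 2.894  0.915 -1.097] | 3.23 rot [-0.261  0.283  0.284] | 0.48
```

Call:
apply_moves(commands="-1 0 0.25 -0.3 0 0 0;-1 0 0.25 -0.3 0 0 0;-1 0 0.25 -0.3 0 0 0")

```text
time: 3.42
position: [0.4751, -0.1976, 0.0577]
orientation: [[0.703, 0.009, -0.711], [0.011, -1.0, -0.001], [-0.711, -0.007, -0.703]]
force: [0.3, 0.1, -0.2]
opening: 0.0942
```

```bash
python3 d.py .4995 -.199 .036 .5 45 0 0
```

```text
t 3.4167 pos [ 0.475 -0.198  0.058] F [ 0.328  0.074 -0.171] open 0.09416987869180216 q [-50. -13. 128.  50.  46.  10.]
shift cm [ 2.96   0.176 -0.209] | 2.97 rot [-0.277  0.297  0.286] | 0.5
```

Call:
apply_moves(commands="-1 0.74 0.05 -0.05 -0.1 0.1 0.1;-1 0.74 0.05 -0.05 -0.1 0.1 0.1;-1 0.74 0.05 -0.05 -0.1 0.1 0.1;-1 0.74 0.05 -0.05 0 0 0;-1 0 0 0 0 0 0")

```text
time: 3.83
position: [0.501, -0.2022, 0.0388]
orientation: [[0.71, 0.007, -0.704], [0.001, -1.0, -0.009], [-0.704, 0.005, -0.71]]
force: [0.3, 0.1, -0.6]
opening: 0.0939
```

```bash
python3 d.py .4995 -.199 .036 .5 45 0 0;python3 -c "
from h import *
snap('wrist','w3.png')"
```

```text
t 3.8333 pos [ 0.501 -0.202  0.039] F [ 0.329  0.121 -0.618] open 0.09386210506217832 q [-47.  -8. 126.  53.  40.   7.]
shift cm [-0.205 -0.322  0.303] | 0.49 rot [ 0.135 -0.213 -0.287] | 0.38
```

View pics/w3.png

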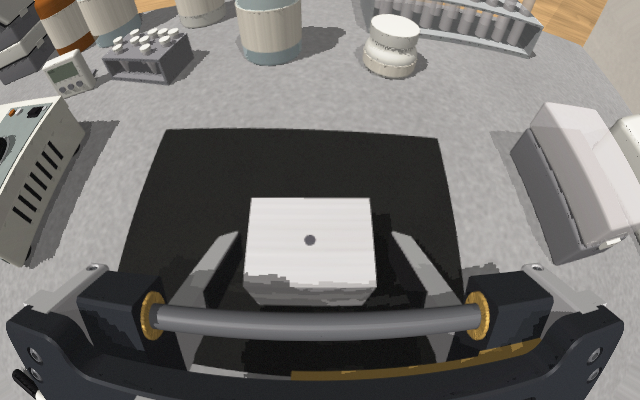

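Call:
apply_moves(commands="-1 -0.07 -0.1 0.1 0 -0.1 -0.1;-1 -0.07 -0.1 0.1 0 -0.1 -0.1;-1 -0.07 -0.1 0.1 0 0 0;-1 0 0 0 0 0 0")

```text
time: 4.22
position: [0.4966, -0.1978, 0.0371]
orientation: [[0.706, 0.011, -0.708], [0.008, -1.0, -0.008], [-0.708, 0.0, -0.706]]
force: [-1.2, 0.4, -0.6]
opening: 0.0936
```

Call:
apply_moves(commands="1 0 0 0 0 0 0;1 0 0 0 0 0 0;1 0 0 0 0 0 0;1 0 0 0 0 0 0", newtons=15)

```text
time: 4.55
position: [0.4963, -0.1981, 0.0379]
orientation: [[0.707, 0.01, -0.708], [0.006, -1.0, -0.009], [-0.708, 0.002, -0.707]]
force: [-0.0, -0.9, -0.2]
opening: 0.0713
```

```bash
python3 d.py .4995 -.199 .036 .5 45 0 0
```

```text
t 4.55 pos [ 0.496 -0.198  0.038] F [-0.    -0.884 -0.188] open 0.07131424438620798 q [-47.  -8. 127.  53.  41.   7.]
shift cm [ 0.057  0.091 -0.089] | 0.14 rot [ 0.135  0.045 -0.006] | 0.14
```

Call:
apply_moves(commands="1 0 0 0 0 0 0;1 0 0 0 0 0 0;1 0 0 0 0 0 0", newtons=40)

```text
time: 4.8
position: [0.4963, -0.1985, 0.038]
orientation: [[0.707, 0.009, -0.707], [0.005, -1.0, -0.008], [-0.708, 0.002, -0.707]]
force: [0.5, 0.5, -0.4]
opening: 0.0682
```

Call:
apply_moves(commands="1 -1 0 1 0 0 0;1 -1 0 1 0 0 0;1 -2 0 2 0 0 0;1 -2 0 2 0 0 0")

```text
time: 5.13
position: [0.4119, -0.1977, 0.0379]
orientation: [[0.706, 0.018, -0.708], [0.012, -1.0, -0.014], [-0.708, 0.002, -0.706]]
force: [1.8, -1.0, -1.1]
opening: 0.0679
```

```bash
python3 d.py .5155 -.199 .12 180.5 45 180 0
```

```text
t 5.1333 pos [ 0.412 -0.198  0.038] F [ 1.817 -1.046 -1.101] open 0.06790926377735677 q [-60. -18. 134.  52.  52.  -0.]
shift cm [  1.504   0.334 -13.429] | 13.52 rot [  0.612 -89.915  -0.119] | 89.92
```

```bash
python3 -c "
from h import *
import numpy as np
np.save('side_1.npy',snap('side','s1.png'));np.save('scene_1.npy',snap('scene','sc1.png'))
a=cv2.imread('pics/s1.png')[120:260,300:480];b=cv2.imread('pics/sc1.png')[130:230,220:350]
cv2.imwrite('pics/c1.png',np.hstack([cv2.resize(a,(400,311)),cv2.resize(b,(400,311))]))
for n in('side','scene'):
  o=np.load(n+'_0.npy').astype(int);m=np.load(n+'_1.npy').astype(int)
  for im in(o,m):
    k=(im[...,0]>im[...,1]+45)&(im[...,2]>im[...,1]+20)&(im[...,0]>150); k[:,:200]=0;v,u=np.nonzero(k);print(n,len(u),u.mean(),v.mean(),u.min(),u.max(),v.min(),v.max())
"
```

```text
side 37 380.43243243243245 183.48648648648648 377 385 180 188<string>:10: RuntimeWarning: Mean of empty slice.
  ret = ret.dtype.type(ret / rcount)
Traceback (most recent call last):
ValueError: zero-size array to reduction operation minimum which has no identity
```

View pics/c1.png

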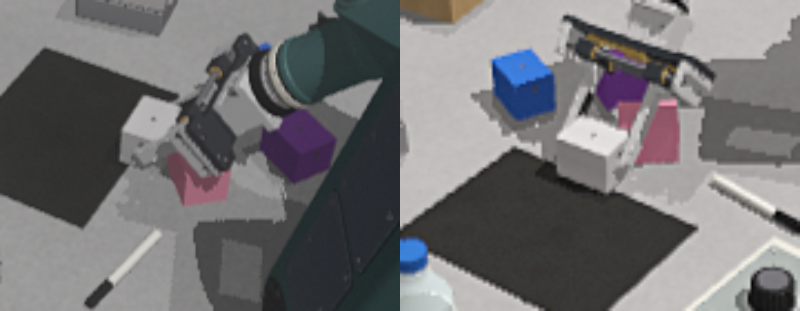

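```bash
python3 -c "
import numpy as np,cv2
r=[]
for n,x,y in(('side',365,165),('scene',270,140)):
  r.append(np.hstack([cv2.resize(np.load(f'{n}_{i}.npy')[y:y+50,x:x+66,::-1],None,fx=6,fy=6,interpolation=cv2.INTER_NEAREST) for i in(0,1)]))
cv2.imwrite('pics/c2.png',np.vstack(r)[:600])
"
```

```text
(no output)
```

View pics/c2.png

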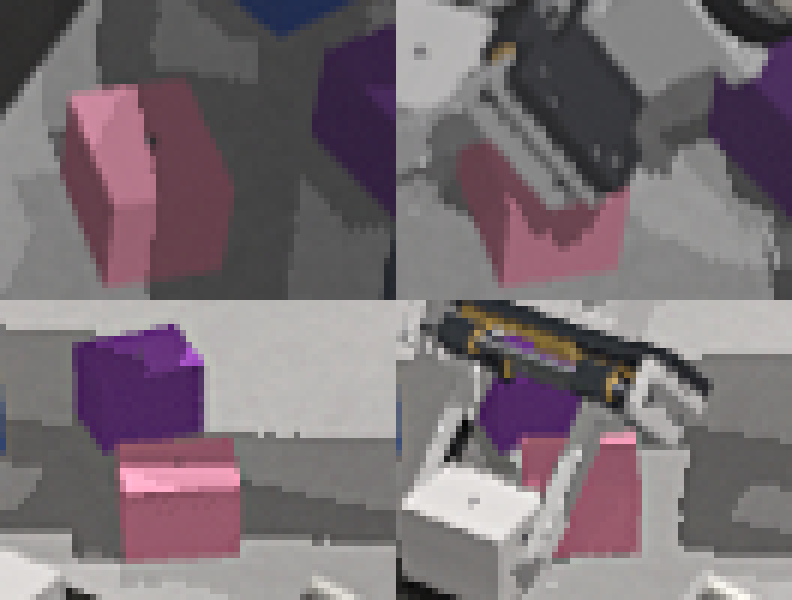

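My lift had a wrong sign, so the block slid along the mat. The pink block stayed where it was: its corner is at the same pixel before and after. Now I'll lift properly.

Call:
apply_moves(commands="1 -1 0 -1 0 0 0;1 -1 0 -1 0 0 0;1 -0.5 0 -2 0 0 0;1 0 0 -3 0 0 0;1 0 0 -3 0 0 0")

```text
time: 5.65
position: [0.4557, -0.193, 0.1116]
orientation: [[0.687, 0.007, -0.726], [0.016, -1.0, 0.005], [-0.726, -0.015, -0.687]]
force: [-0.0, -0.7, -4.7]
opening: 0.0678
```

Call:
apply_moves(commands="1 0 0 -3 0 0 0;1 0 0 -2 0 -6 0;1 0 0 -1 0 -7 0;1 0 0 -1 0 -7 0;1 0 0 -1 0 -7 0")

```text
time: 6.07
position: [0.5142, -0.1877, 0.1531]
orientation: [[0.27, 0.005, -0.963], [0.021, -1.0, 0.0], [-0.963, -0.02, -0.27]]
force: [0.5, 0.7, -3.8]
opening: 0.0675
```

```bash
python3 d.py .5155 -.199 .12 180.5 45 180 0
```

```text
t 6.0667 pos [ 0.514 -0.188  0.153] F [ 0.5    0.725 -3.82 ] open 0.06750214317402638 q [-32.  -4.  97.  10.  74.  57.]
shift cm [3.049 1.192 0.51 ] | 3.31 rot [  0.116 -60.676   1.23 ] | 60.69
```

Call:
apply_moves(commands="1 0 0 0 0 -7 0;1 0 0 0 0 -7 0;1 0 0 0 0 -7 0;1 0 0 0 0 -7 0;1 0 0 0 0 -7 0")

```text
time: 6.48
position: [0.5202, -0.1832, 0.1521]
orientation: [[-0.342, 0.012, -0.94], [0.012, -1.0, -0.017], [-0.94, -0.017, 0.342]]
force: [-0.2, 0.7, -5.0]
opening: 0.0679
```

Call:
apply_moves(commands="1 0 0 0 0 -7 0.3;1 0 0 0 0 -7 0.3;1 0 0 0 0 -7 0.3;1 0 0 0 0 -4 0.3;1 0 0 0 0 0 0")

```text
time: 6.9
position: [0.5283, -0.1783, 0.1372]
orientation: [[-0.721, 0.035, -0.692], [-0.022, -0.999, -0.027], [-0.693, -0.004, 0.721]]
force: [-0.1, 0.2, -6.8]
opening: 0.0678
```

```bash
python3 d.py .538 -.19 .06 180.5 45 180 0;python3 -c "
from h import *
import numpy as np
np.save('side_2.npy',snap('side','s2.png'));np.save('scene_2.npy',snap('scene','sc2.png'))
a=cv2.imread('pics/s2.png')[70:220,250:450];b=cv2.imread('pics/sc2.png')[80:230,200:400]
cv2.imwrite('pics/c3.png',np.hstack([cv2.resize(a,(400,300)),cv2.resize(b,(400,300))]))"
```

```text
t 6.9 pos [ 0.528 -0.178  0.137] F [-0.129  0.178 -6.785] open 0.06778283719225411 q [-17.  40.  53. -17. 130.  65.]
shift cm [ 4.369  1.242 -6.2  ] | 7.69 rot [ 1.231  1.147 -0.914] | 1.92
```

View pics/c3.png

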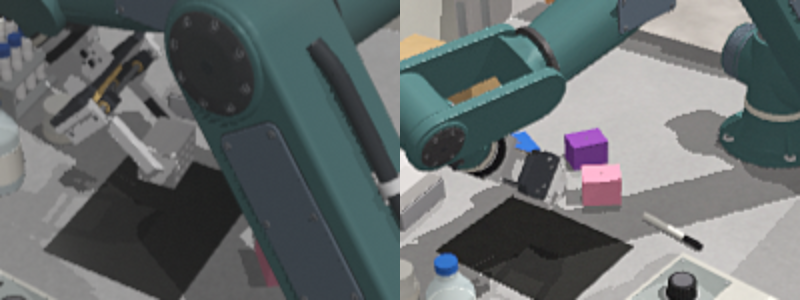

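```bash
python3 d.py .508 -.205 .06 180.5 45 180 0
```

```text
t 7.0 pos [ 0.527 -0.179  0.14 ] F [-0.014  0.288 -3.63 ] open 0.06765109358211738 q [-17.  40.  54. -17. 130.  65.]
shift cm [ 6.69   2.588 -4.307] | 8.37 rot [ 1.132  0.89  -0.884] | 1.69
```

Call:
apply_moves(commands="1 1.5 0.6 -1 0.3 0.2 -0.2;1 1.5 0.6 -1 0.3 0.2 -0.2;1 1.5 0.6 -1 0.3 0.2 -0.2;1 1.3 0.5 -0.9 0.3 0.2 -0.2;1 0 0 0 0 0 0")

```text
time: 7.42
position: [0.5166, -0.2031, 0.0745]
orientation: [[-0.688, 0.008, -0.726], [-0.01, -1.0, -0.002], [-0.726, 0.006, 0.688]]
force: [-0.6, -0.1, -4.7]
opening: 0.0679
```

```bash
python3 d.py .508 -.205 .05 180.5 45 180 0
```

```text
t 7.4167 pos [ 0.517 -0.203  0.074] F [-0.553 -0.059 -4.659] open 0.06786804663489937 q [-19.  40.  59. -16. 121.  67.]
shift cm [ 2.068  0.168 -1.07 ] | 2.33 rot [-0.271 -1.537 -0.234] | 1.58
```

Call:
apply_moves(commands="1 0.65 0.05 -0.35 0 -0.5 0;1 0.65 0.05 -0.35 0 -0.5 0;1 0.65 0.05 -0.35 0 -0.5 0;1 0 0 0 0 0 0")

```text
time: 7.75
position: [0.5113, -0.2054, 0.0574]
orientation: [[-0.699, 0.007, -0.715], [-0.011, -1.0, 0.001], [-0.715, 0.009, 0.699]]
force: [-0.0, -0.2, -4.9]
opening: 0.0677
```

```bash
python3 d.py .508 -.205 .037 180.5 45 180 0;python3 -c "
from h import *
import numpy as np
snap('side','s3.png');snap('scene','sc3.png')
a=cv2.imread('pics/s3.png')[120:220,280:413];b=cv2.imread('pics/sc3.png')[130:230,220:353]
cv2.imwrite('pics/c4.png',np.hstack([cv2.resize(a,(400,300)),cv2.resize(b,(400,300))]))"
```

```text
t 7.75 pos [ 0.511 -0.205  0.057] F [-0.045 -0.153 -4.926] open 0.06767548924674592 q [-19.  41.  60. -16. 120.  68.]
shift cm [ 1.393 -0.063 -1.195] | 1.84 rot [-0.437 -0.626 -0.277] | 0.81
```

View pics/c4.png

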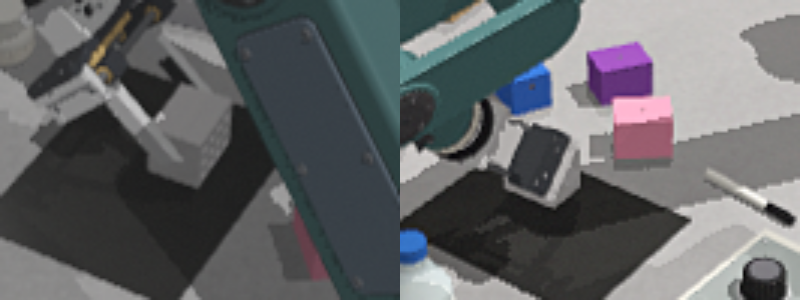

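Call:
apply_moves(commands="1 0.28 0 -0.27 0 -0.2 0;1 0.28 0 -0.27 0 -0.2 0;1 0.28 0 -0.27 0 -0.2 0;1 0 0 0 0 0 0")

```text
time: 8.18
position: [0.5136, -0.2054, 0.0476]
orientation: [[-0.703, 0.008, -0.711], [-0.013, -1.0, 0.002], [-0.711, 0.011, 0.703]]
force: [-0.0, 0.2, -4.6]
opening: 0.0677
```

```bash
python3 d.py .508 -.205 .037 180.5 45 180 0
```

```text
t 8.1833 pos [ 0.514 -0.205  0.048] F [-0.043  0.186 -4.619] open 0.06770378206289793 q [-19.  42.  60. -16. 120.  68.]
shift cm [ 0.848 -0.054 -0.352] | 0.92 rot [-0.478 -0.311 -0.413] | 0.7
```

Call:
apply_moves(commands="1 0.2 0 -0.12 -0.2 -0.1 -0.2;1 0.2 0 -0.12 -0.2 -0.1 -0.1;1 0.15 0 -0.12 0 -0.1 0;1 0 0 0 0 0 0")

```text
time: 8.52
position: [0.5127, -0.2054, 0.0415]
orientation: [[-0.707, 0.009, -0.707], [-0.008, -1.0, -0.005], [-0.707, 0.002, 0.707]]
force: [0.3, 0.2, -4.0]
opening: 0.0677
```

```bash
python3 d.py .508 -.205 .037 180.5 45 180 0
```

```text
t 8.5167 pos [ 0.513 -0.205  0.042] F [ 0.329  0.171 -3.962] open 0.067742436715833 q [-19.  43.  60. -16. 119.  68.]
shift cm [ 0.349 -0.042  0.012] | 0.35 rot [-0.045  0.02  -0.107] | 0.12
```

Call:
apply_moves(commands="1 0.07 0 -0.07 0 0 0;1 0.07 0 -0.07 0 0 0;1 0.07 0 -0.07 0 0 0")

```text
time: 8.77
position: [0.5127, -0.2054, 0.0414]
orientation: [[-0.708, 0.009, -0.706], [-0.008, -1.0, -0.004], [-0.706, 0.003, 0.708]]
force: [0.6, 0.1, 0.8]
opening: 0.0682
```

Call:
apply_moves(commands="1 0.07 0 -0.07 0 0 0;1 0.07 0 -0.07 0 0 0")

```text
time: 8.93
position: [0.5127, -0.2054, 0.0414]
orientation: [[-0.708, 0.008, -0.706], [-0.008, -1.0, -0.003], [-0.706, 0.003, 0.708]]
force: [0.8, 1.0, 3.7]
opening: 0.0678
```

Call:
apply_moves(commands="-1 0 0 0 0 0 0;-1 0 0 0 0 0 0;-1 0 0 0 0 0 0;-1 0 0 0 0 0 0")

```text
time: 9.27
position: [0.5126, -0.2058, 0.0412]
orientation: [[-0.708, 0.008, -0.706], [-0.009, -1.0, -0.002], [-0.706, 0.005, 0.708]]
force: [0.7, -0.5, 0.3]
opening: 0.0907
```

Call:
apply_moves(commands="-1 -1.5 0 0 0 0 0;-1 -3 0 0 0 0 0;-1 -3 0 0 0 0 0;-1 -3.5 0 -0.5 0 0 0;-1 -3.5 0 1 0 6 0")

```text
time: 9.68
position: [0.6078, -0.2031, 0.1254]
orientation: [[-0.663, 0.007, -0.749], [0.003, -1.0, -0.012], [-0.749, -0.01, 0.663]]
force: [0.3, -0.3, -6.1]
opening: 0.0941
```

```bash
python3 d.py .508 -.205 .037 .5 45 0 .12;python3 -c "
from h import *
import numpy as np
snap('side','s4.png');snap('scene','sc4.png')
c=eyes.get_calibration('wrist');np.save('w4_c.npy',c,allow_pickle=True);snap('wrist','w4.png')
a=cv2.imread('pics/s4.png')[120:220,280:413];b=cv2.imread('pics/sc4.png')[130:230,220:353]
cv2.imwrite('pics/c5.png',np.hstack([cv2.resize(a,(400,300)),cv2.resize(b,(400,300))]))"
```

```text
t 9.6833 pos [ 0.608 -0.203  0.125] F [ 0.329 -0.259 -6.103] open 0.09410457366762266 q [-18.  50.  37. -16. 133.  65.]
shift cm [12.481  0.136 13.893] | 18.68 rot [-0.111 86.494  0.658] | 86.5
```

View pics/c5.png

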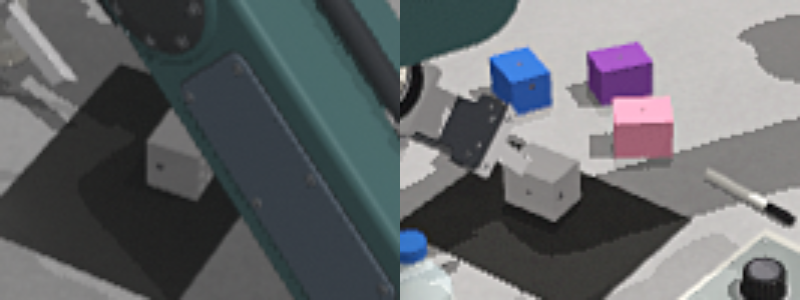

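View pics/w4.png

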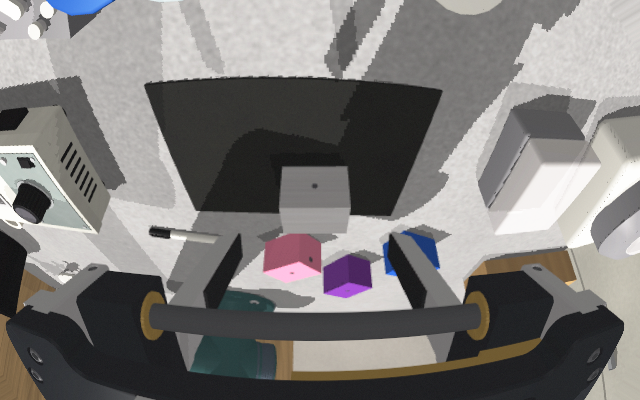

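Call:
apply_moves(commands="-1 0 0 0.5 0 7 0;-1 -0.5 0 1 0 7 0;-1 -0.5 0 1 0 7 0;-1 -1 0 1.5 0 7 0;-1 -1 0 2 0 7 0")

```text
time: 10.25
position: [0.5624, -0.203, 0.1702]
orientation: [[-0.101, 0.007, -0.995], [0.009, -1.0, -0.008], [-0.995, -0.009, 0.1]]
force: [-0.5, -0.8, 0.5]
opening: 0.0939
```

Call:
apply_moves(commands="-1 0 0 2 0 7 0;-1 0 0 2 0 7 0;-1 0 0 2 0 7 0;-1 0 0 2 0 7 0;-1 0 0 1 0 7 0")

```text
time: 10.67
position: [0.4662, -0.2018, 0.1682]
orientation: [[0.502, 0.006, -0.865], [-0.006, -1.0, -0.01], [-0.865, 0.01, -0.501]]
force: [0.2, -0.0, -0.3]
opening: 0.0939
```

```bash
python3 d.py .488 -.205 .037 .5 45 0 .12;python3 -c "
from h import *
import numpy as np
c=eyes.get_calibration('wrist');np.save('w5_c.npy',c,allow_pickle=True);np.save('wrist_5.npy',snap('wrist','w5.png'))"
```

```text
t 10.6667 pos [ 0.466 -0.202  0.168] F [ 0.183 -0.003 -0.272] open 0.09388623796415223 q [-43. -18. 111.  22.  65.  42.]
shift cm [0.559 0.308 7.861] | 7.89 rot [ 0.228 14.9   -0.568] | 14.91
```

View pics/w5.png

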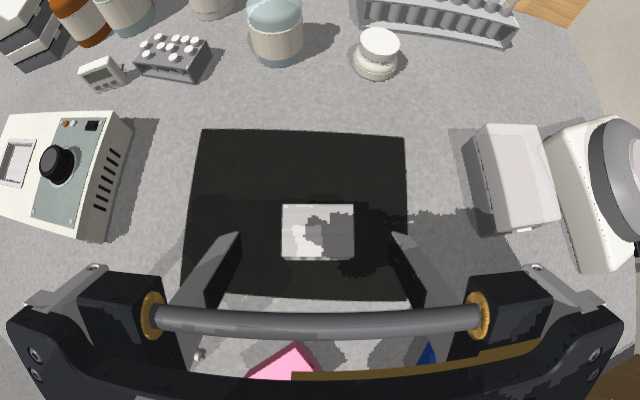

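```bash
python3 - <<'E'
import numpy as np,cv2
from g import *
np.set_printoptions(precision=4,suppress=True)
c=np.load('w5_c.npy',allow_pickle=True).item();im=np.load('wrist_5.npy')
cv2.imwrite('pics/c6.png',cv2.resize(im[190:275,265:370,::-1],None,fx=6,fy=6,interpolation=cv2.INTER_NEAREST))
for p in((281,204),(354,204),(354.5,258),(280,256)): print(onz(c,*p,.055,True)[:2])
E
```

```text
[ 0.5275 -0.1701]
[ 0.5281 -0.2407]
[ 0.4759 -0.2402]
[ 0.4774 -0.1705]
```

View pics/c6.png

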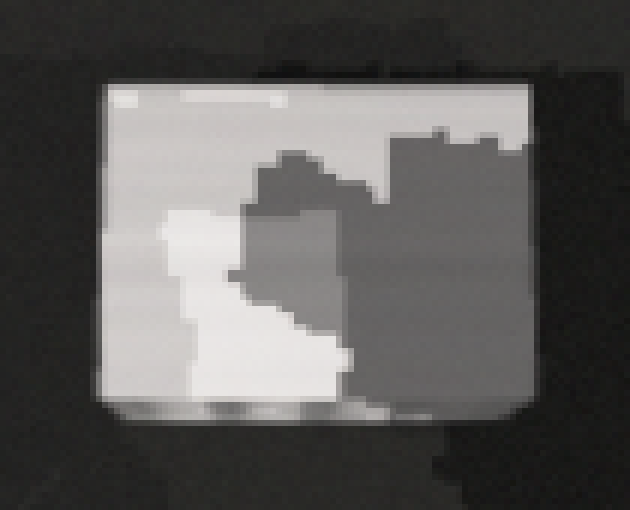

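Call:
apply_moves(commands="-1 0.5 0.1 2.3 0 5 -0.2;-1 0.5 0.1 2.3 0 5 -0.2;-1 0.8 0.1 2.3 0 5 -0.2;-1 1.5 0 0 0 0 0;-1 1.5 0 0 0 0 0")

```text
time: 11.13
position: [0.421, -0.192, 0.0702]
orientation: [[0.693, -0.0, -0.721], [0.01, -1.0, 0.01], [-0.721, -0.014, -0.693]]
force: [1.2, -0.6, 1.0]
opening: 0.0937
```

```bash
python3 d.py .488 -.2055 .037 .4 45 0 0
```

```text
t 11.1333 pos [ 0.421 -0.192  0.07 ] F [ 1.211 -0.601  0.985] open 0.09370025023028183 q [-57. -22. 132.  47.  54.  10.]
shift cm [ 6.721  1.395 -2.536] | 7.32 rot [-0.86   1.101  0.278] | 1.42
```

Call:
apply_moves(commands="-1 0 0.35 -0.63 -0.2 0.3 0.1;-1 0 0.35 -0.63 -0.2 0.3 0.1;-1 0 0.35 -0.63 -0.2 0.3 0.1;-1 0 0.35 -0.63 -0.2 0.3 0;-1 0 0 0 0 0 0")

```text
time: 11.55
position: [0.4385, -0.2038, 0.0867]
orientation: [[0.706, 0.01, -0.708], [0.009, -1.0, -0.005], [-0.708, -0.003, -0.706]]
force: [0.7, 1.1, 0.3]
opening: 0.0939
```

```bash
python3 d.py .488 -.2055 .037 .4 45 0 0
```

```text
t 11.55 pos [ 0.438 -0.204  0.087] F [0.67  1.124 0.279] open 0.09388550524032081 q [-56. -20. 129.  47.  54.  10.]
shift cm [6.718 0.233 0.004] | 6.72 rot [-0.007  0.1    0.223] | 0.24
```

Call:
apply_moves(commands="-1 1.2 0.05 0 0 0 0;-1 1.2 0.05 0 0 0 0;-1 1.2 0.05 0 0 0 0;-1 1.2 0.05 0 0 0 0;-1 0 0 0 0 0 0")

```text
time: 11.97
position: [0.4798, -0.2097, 0.0622]
orientation: [[0.714, 0.015, -0.7], [0.002, -1.0, -0.019], [-0.701, 0.012, -0.713]]
force: [-0.5, -0.0, -0.0]
opening: 0.0942
```

```bash
python3 d.py .488 -.2055 .037 .4 45 0 0
```

```text
t 11.9667 pos [ 0.48  -0.21   0.062] F [-0.504 -0.048 -0.025] open 0.09415657841099377 q [-51. -12. 127.  51.  46.   8.]
shift cm [ 2.051 -0.437  1.209] | 2.42 rot [ 0.818 -0.523 -0.158] | 0.98
```

Call:
apply_moves(commands="-1 0 -0.12 0.4 0.25 -0.2 0;-1 0 -0.12 0.4 0.25 -0.2 0;-1 0 -0.12 0.4 0.25 -0.1 0;-1 0 0 0 0 0 0")

```text
time: 12.3
position: [0.4721, -0.2064, 0.0562]
orientation: [[0.709, 0.009, -0.705], [0.002, -1.0, -0.01], [-0.705, 0.005, -0.709]]
force: [-0.8, 0.6, -0.5]
opening: 0.0942
```

```bash
python3 d.py .488 -.2055 .037 .4 45 0 0
```

```text
t 12.3 pos [ 0.472 -0.206  0.056] F [-0.759  0.614 -0.486] open 0.09421154633574072 q [-51. -13. 128.  51.  46.   8.]
shift cm [ 2.186 -0.087  0.237] | 2.2 rot [ 0.28  -0.136 -0.153] | 0.35
```

Call:
apply_moves(commands="-1 0.5 -0.02 0.1 0 0 0;-1 0.5 -0.02 0.1 0.1 0 0;-1 0.5 -0.02 0.1 0.1 0 0;-1 0.5 -0.02 0.1 0.1 0 0;-1 0 0 0 0 0 0")

```text
time: 12.72
position: [0.4839, -0.2066, 0.039]
orientation: [[0.71, 0.002, -0.704], [-0.001, -1.0, -0.004], [-0.704, 0.004, -0.71]]
force: [-0.1, 0.7, -0.3]
opening: 0.0937
```

```bash
python3 d.py .488 -.2055 .037 .4 45 0 0
```

```text
t 12.7167 pos [ 0.484 -0.207  0.039] F [-0.074  0.652 -0.322] open 0.09369797341195323 q [-50.  -9. 128.  53.  42.   5.]
shift cm [ 0.132 -0.112 -0.148] | 0.23 rot [-0.052 -0.244 -0.351] | 0.43
```

Call:
apply_moves(commands="1 0 0 0 0 0 0;1 0 0 0 0 0 0;1 0 0 0 0 0 0;1 0 0 0 0 0 0;1 0 0 0 0 0 0", newtons=15)

```text
time: 13.13
position: [0.484, -0.2059, 0.0379]
orientation: [[0.709, 0.003, -0.705], [0.001, -1.0, -0.003], [-0.705, 0.002, -0.709]]
force: [1.2, 0.3, -0.9]
opening: 0.0678
```

Call:
apply_moves(commands="1 0 0 0 0 0 0;1 0 0 0 0 0 0;1 0 0 0 0 0 0", newtons=45)

```text
time: 13.38
position: [0.484, -0.2059, 0.0379]
orientation: [[0.709, 0.003, -0.705], [0.001, -1.0, -0.003], [-0.705, 0.002, -0.709]]
force: [1.1, -0.4, -1.2]
opening: 0.068
```

Call:
apply_moves(commands="1 -0.7 0 -0.7 0 0 0;1 -1 0 -1 0 0 0;1 -1.5 0 -1.5 0 0 0;1 -2 0 -2 0 0 0;1 -1 0 -2.5 0 0 0")

```text
time: 13.8
position: [0.4848, -0.198, 0.1199]
orientation: [[0.686, 0.007, -0.727], [0.018, -1.0, 0.007], [-0.727, -0.018, -0.686]]
force: [1.3, -0.5, -4.4]
opening: 0.068
```

```bash
python3 d.py .591 .240 .16 173.5 45 180 0
```

```text
t 13.8 pos [ 0.485 -0.198  0.12 ] F [ 1.31  -0.513 -4.377] open 0.06803120350405634 q [-48. -17. 122.  41.  52.  23.]
shift cm [  5.133 -43.775 -10.445] | 45.3 rot [  7.628 -88.173   1.028] | 88.51
```

Call:
apply_moves(commands="1 -0.5 0 -1 0 -7 0;1 -1 0 -1 0 -7 0;1 -1 0 -1 0 -7 0;1 -1.5 0 -1 0 -7 0;1 -1.5 -1 -0.5 0 -7 0")

```text
time: 14.22
position: [0.4874, -0.1881, 0.1845]
orientation: [[0.14, -0.005, -0.99], [0.021, -1.0, 0.008], [-0.99, -0.022, -0.14]]
force: [1.3, 0.7, -5.0]
opening: 0.0679
```

Call:
apply_moves(commands="1 0 -3 0 0 -7 0.6;1 0 -3.5 0 0.6 -7 0;1 0 -3.5 0 0.6 -7 0;1 0 -3.5 0 0.6 -7 0;1 0 -3.5 0 0.6 -7 0")

```text
time: 14.63
position: [0.495, -0.0179, 0.1916]
orientation: [[-0.458, -0.058, -0.887], [0.015, -0.998, 0.057], [-0.889, 0.013, 0.458]]
force: [0.4, -0.0, -4.5]
opening: 0.0677
```

```bash
python3 d.py .591 .240 .16 173.5 45 180 0
```

```text
t 14.6333 pos [ 0.495 -0.018  0.192] F [ 0.359 -0.037 -4.493] open 0.06768903481238692 q [ -7.  19.  71.  -3. 118.  86.]
shift cm [ -1.489 -26.323  -8.579] | 27.73 rot [  2.162 -17.741  -2.49 ] | 18.05
```

Call:
apply_moves(commands="1 -0.3 -3.7 -1 0.3 -3 -0.4;1 -0.3 -3.7 -1 0.3 -3 -0.4;1 -0.3 -3.7 -1 0.3 -3 -0.4;1 -0.3 -3.7 -1 0.3 -3 -0.4;1 -0.3 -3.7 -1 0.3 -2 -0.4")

```text
time: 15.05
position: [0.562, 0.1728, 0.1648]
orientation: [[-0.669, -0.1, -0.736], [0.066, -0.995, 0.075], [-0.74, 0.002, 0.672]]
force: [-0.0, -0.6, -4.7]
opening: 0.0676
```

```bash
python3 d.py .591 .240 .16 173.5 45 180 0
```

```text
t 15.05 pos [0.562 0.173 0.165] F [-0.041 -0.555 -4.657] open 0.06760330110522071 q [  7.  41.  48.  11. 133. 107.]
shift cm [-1.445 -6.974 -1.967] | 7.39 rot [ 0.487 -2.756 -0.616] | 2.87
```

Call:
apply_moves(commands="1 -0.4 -2.3 -0.6 0.1 -1 -0.2;1 -0.4 -2.3 -0.6 0.1 -1 -0.2;1 -0.4 -2.2 -0.6 0.1 -0.7 -0.2;1 0 0 0 0 0 0;1 0 0 0 0 0 0")

```text
time: 15.47
position: [0.5926, 0.2509, 0.1411]
orientation: [[-0.711, -0.105, -0.695], [0.075, -0.994, 0.074], [-0.699, -0.0, 0.715]]
force: [0.5, -1.0, -4.4]
opening: 0.0677
```

```bash
python3 d.py .591 .240 .16 173.5 45 180 0;python3 -c "
from h import *
import numpy as np
for n in('side','scene','wrist'):
  np.save(n+'_6.npy',snap(n,n+'6.png'))
np.save('w6_c.npy',eyes.get_calibration('wrist'),allow_pickle=True)
a=cv2.imread('pics/side6.png')[180:330,150:350];b=cv2.imread('pics/scene6.png')[160:310,290:490]
cv2.imwrite('pics/c7.png',np.hstack([cv2.resize(a,(400,300)),cv2.resize(b,(400,300))]))"
```

```text
t 15.4667 pos [0.593 0.251 0.141] F [ 0.468 -0.997 -4.409] open 0.06767127617938953 q [ 12.  51.  35.  18. 137. 116.]
shift cm [-1.589  1.104  1.386] | 2.38 rot [ 0.326  0.648 -0.316] | 0.79
```

View pics/c7.png

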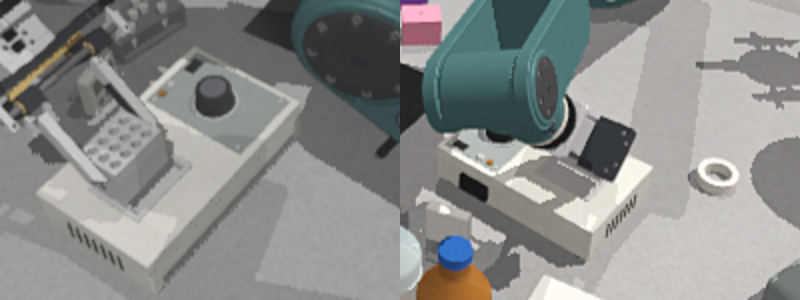

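View pics/wrist6.png

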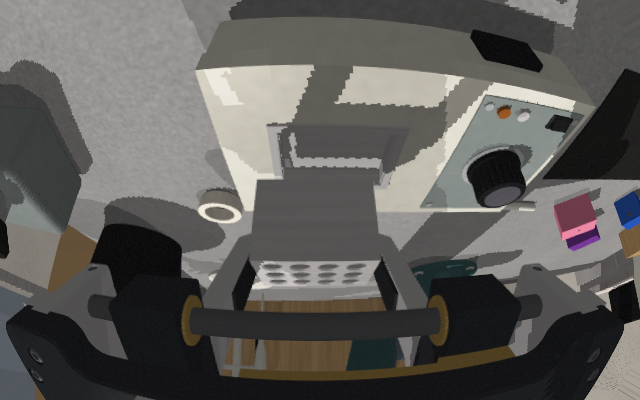

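```bash
python3 - <<'E'
import numpy as np,cv2
from g import *
np.set_printoptions(precision=4,suppress=True)
c=np.load('w6_c.npy',allow_pickle=True).item();im=np.load('wrist_6.npy')
cv2.imwrite('pics/c8.png',np.hstack([cv2.resize(im[55:215,190:350,::-1],(400,400)),cv2.resize(im[90:220,340:340+130,::-1],(400,400))]))
print('deck c',onz(c,196,69,.066,True)[:2])
print('lip',onz(c,267,124,.068,True)[:2],onz(c,410,128,.068,True)[:2])
print('knob', onz(c,505,196,.094,True)[:2])
h=np.array([.5775,.188]);t=np.radians(-6.5);R=np.array([[np.cos(t),-np.sin(t)],[np.sin(t),np.cos(t)]])
for q in((.08,.13),(.036,.096),(.036,.008),(0,-.074)):print(h+R@q)
E
```

```text
deck c [0.6723 0.304 ]
lip [0.6249 0.2752] [0.6135 0.1871]
knob [0.5648 0.1056]
[0.6717 0.3081]
[0.6241 0.2793]
[0.6142 0.1919]
[0.5691 0.1145]
```

View pics/c8.png

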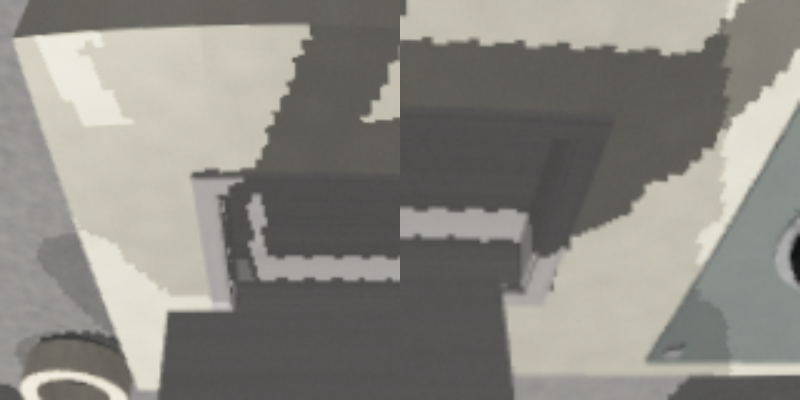

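```bash
python3 d.py .5905 .2375 .125 173.2 45 180 0
```

```text
t 15.6167 pos [0.592 0.249 0.143] F [ 0.909  0.64  -4.061] open 0.06775522752970287 q [ 11.  51.  35.  18. 137. 116.]
shift cm [ 0.988  1.213 -1.267] | 2.01 rot [ 0.484  0.645 -0.458] | 0.93
```

Call:
apply_moves(commands="1 0.33 0.4 -0.42 0.15 0.2 -0.15;1 0.33 0.4 -0.42 0.15 0.2 -0.15;1 0.33 0.4 -0.42 0.15 0.2 -0.15;1 0 0 0 0 0 0;1 0 0 0 0 0 0")

```text
time: 16.03
position: [0.5933, 0.2315, 0.1299]
orientation: [[-0.697, -0.125, -0.706], [0.089, -0.992, 0.089], [-0.712, -0.001, 0.702]]
force: [0.4, -0.3, -4.0]
opening: 0.0681
```

```bash
python3 d.py .5905 .2375 .125 173.2 45 180 0
```

```text
t 16.0333 pos [0.593 0.231 0.13 ] F [ 0.42  -0.306 -3.971] open 0.06805463239704691 q [ 10.  49.  38.  17. 134. 114.]
shift cm [ 0.295 -0.563 -0.098] | 0.64 rot [-0.261 -0.39   0.312] | 0.56
```

Call:
apply_moves(commands="1 0.05 -0.15 0 -0.1 -0.15 0.1;1 0.05 -0.15 0 -0.1 -0.1 0.1;1 0.05 -0.15 0 0 -0.1 0.1;1 0 0 0 0 0 0;1 0 0 0 0 0 0")

```text
time: 16.45
position: [0.5931, 0.2358, 0.1303]
orientation: [[-0.7, -0.12, -0.704], [0.085, -0.993, 0.085], [-0.709, -0.0, 0.705]]
force: [-0.4, -0.1, -5.0]
opening: 0.0678
```

```bash
python3 -c "
from h import *
import numpy as np
np.save('w7_c.npy',eyes.get_calibration('wrist'),allow_pickle=True)
for n in('side','scene','wrist'):
  np.save(n+'_7.npy',snap(n,n+'7.png'))
a=cv2.imread('pics/side7.png')[225:305,180:260];b=cv2.imread('pics/wrist7.png')[95:215,235:415]
cv2.imwrite('pics/c9.png',np.hstack([cv2.resize(a,(400,400),interpolation=2),cv2.resize(b,(400,400),interpolation=2)]))"; python3 d.py .5905 .2375 .125 173.2 45 180 0
```

```text
t 16.6 pos [0.593 0.236 0.13 ] F [ 0.446  0.914 -4.535] open 0.06785034729252921 q [ 10.  50.  38.  17. 135. 115.]
shift cm [ 0.259 -0.148 -0.172] | 0.34 rot [-0.059 -0.121  0.079] | 0.16
```

View pics/c9.png

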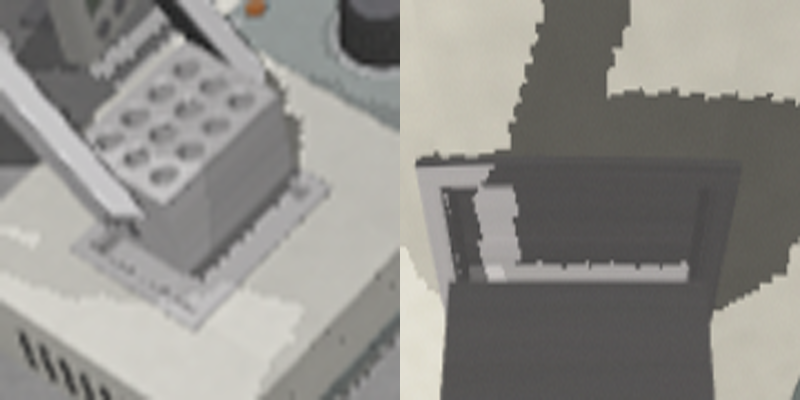

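View pics/scene7.png

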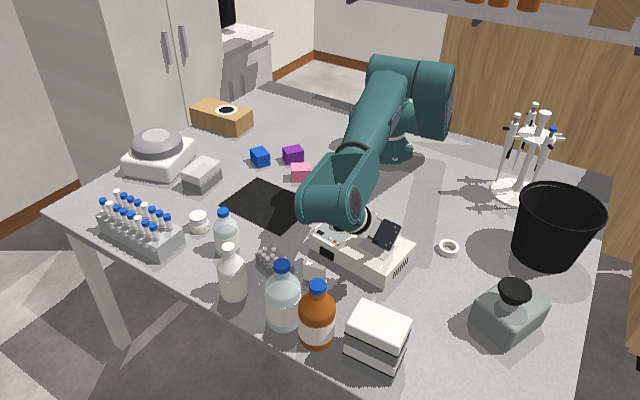

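```bash
python3 -c "
import cv2,numpy as np
im=np.load('wrist_7.npy')[:,:,::-1]
c=cv2.convertScaleAbs(im[130:205,230:390],alpha=1.8,beta=-10)
cv2.imwrite('pics/c10.png',cv2.resize(c,None,fx=5,fy=5,interpolation=cv2.INTER_NEAREST))"
```

```text
(no output)
```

View pics/c10.png

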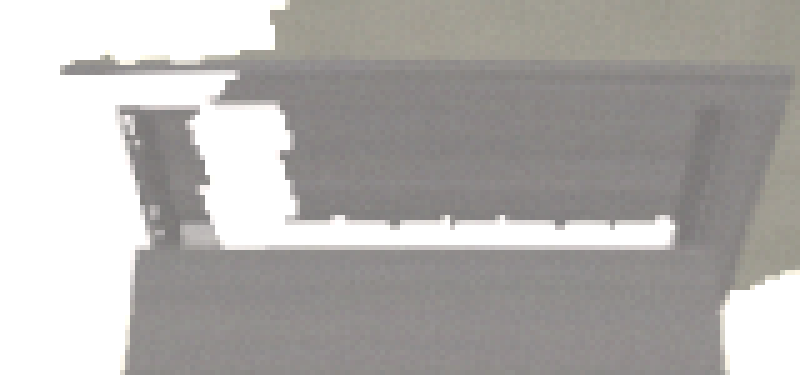

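```bash
python3 - <<'E'
import numpy as np
from g import *
np.set_printoptions(precision=4,suppress=True)
c=np.load('w7_c.npy',allow_pickle=True).item()
P=lambda x,y,z,:onz(c,230+x/5-.4,130+y/5-.4,z,True)[:2]
o1,o2=P(62,68,.068),P(793,66,.068);i1,i2=P(120,105,.068),P(722,107,.068)
b1,b2=P(136,247,.087),P(722,249,.087)
for n,a,b in(('out',o1,o2),('in',i1,i2),('blk',b1,b2)):
    d=b-a;print(n,a,b,'mid',(a+b)/2,'len',np.linalg.norm(d),'ang',np.degrees(np.arctan2(-d[1],-d[0])))
C=np.load('side_c.npy',allow_pickle=True).item()
Q=lambda x,y,z:onz(C,180+x/5-.4,225+y/5-.4,z)[:2]
print('side lip',[Q(*p,.068) for p in((70,248),(195,330),(330,185))])
print('side blk top',[Q(*p,.137) for p in((95,130),(165,207),(278,97),(187,40))],'bot',Q(190,277,.087),Q(300,175,.087))
E
```

```text
out [0.626  0.2756] [0.6159 0.1889] mid [0.6209 0.2323] len 0.0872830641893448 ang 83.38405316548584
in [0.618  0.2706] [0.6087 0.1973] mid [0.6133 0.2339] len 0.07389465034455919 ang 82.79337841798392
blk [0.6145 0.2674] [0.6059 0.1992] mid [0.6102 0.2333] len 0.06878519788816743 ang 82.7879595101456
side lip [array([0.6234, 0.2762]), array([0.5515, 0.2854]), array([0.5428, 0.1979])]
side blk top [array([0.6078, 0.2575]), array([0.5592, 0.2758]), array([0.5508, 0.2092]), array([0.6026, 0.2012])] bot [0.5583 0.2741] [0.5472 0.21  ]
```

Call:
apply_moves(commands="1 0.33 -0.03 -0.33 0 0 0;1 0.33 -0.03 -0.33 0 0 0;1 0.33 -0.03 -0.33 0 0 0;1 0 0 0 0 0 0;1 0 0 0 0 0 0")

```text
time: 17.02
position: [0.5931, 0.2369, 0.1141]
orientation: [[-0.701, -0.12, -0.703], [0.085, -0.993, 0.085], [-0.708, 0.0, 0.706]]
force: [0.2, -0.7, -4.5]
opening: 0.0678
```

```bash
python3 d.py .5905 .237 .112 173 45 180 0;python3 -c "
from h import *
import numpy as np
np.save('w8_c.npy',eyes.get_calibration('wrist'),allow_pickle=True)
for n in('side','wrist'):
  np.save(n+'_8.npy',snap(n,n+'8.png'))
a=cv2.imread('pics/side8.png')[235:300,185:265];b=cv2.convertScaleAbs(cv2.imread('pics/wrist8.png')[120:200,230:390],alpha=1.8,beta=-10)
cv2.imwrite('pics/c11.png',np.vstack([cv2.resize(a,None,fx=5,fy=5,interpolation=2),cv2.resize(b,None,fx=2.5,fy=2.5,interpolation=0)]))
cv2.imwrite('pics/c12.png',cv2.resize(b,None,fx=5,fy=5,interpolation=0))"
```

```text
t 17.0167 pos [0.593 0.237 0.114] F [ 0.168 -0.674 -4.494] open 0.06784753710252459 q [ 10.  50.  39.  17. 133. 114.]
shift cm [0.032 0.019 0.03 ] | 0.05 rot [ 0.08  -0.095 -0.086] | 0.15
```

View pics/c11.png

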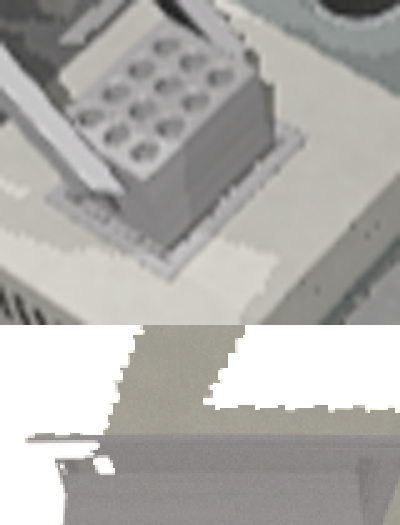

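View pics/c12.png

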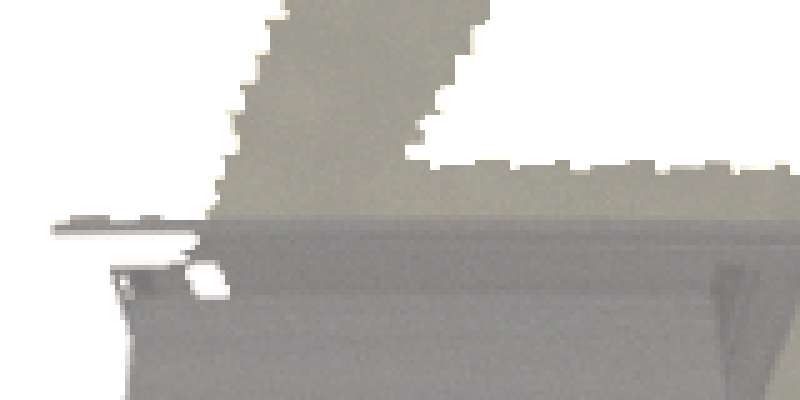

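```bash
python3 - <<'E'
import numpy as np
from g import *
np.set_printoptions(precision=4,suppress=True)
c=np.load('w8_c.npy',allow_pickle=True).item()
P=lambda x,y,z,:onz(c,230+x/5-.4,120+y/5-.4,z,True)[:2]
e=np.array([np.cos(np.radians(-6.9)),np.sin(np.radians(-6.9))]);n=np.array([-e[1],e[0]])
for nm,p in(('blk L',P(132,296,.071)),('blk R',P(726,296,.071)),('in L',P(112,267,.068)),('in R',P(742,265,.068)),('out L',P(50,228,.068))): print(nm,p,'along x',p@e,'y',p@n)
C=np.load('side_c.npy',allow_pickle=True).item()
Q=lambda x,y,z:onz(C,185+x/5-.4,235+y/5-.4,z)[:2]
for nm,p in(('lip +x+y',Q(45,197,.068)),('lip -x+y',Q(168,277,.068)),('lip -x-y',Q(305,135,.068)),('bot -x+y',Q(165,248,.071)),('bot -x-y',Q(273,142,.071)),('top -x+y',Q(140,178,.121)),('top -x-y',Q(258,62,.121))):print(nm,p,p@e,p@n)
E
```

```text
blk L [0.615  0.2688] along x 0.5782075416152254 y 0.3407771459646232
blk R [0.6066 0.1998] along x 0.5782276969230893 y 0.2712777280479004
in L [0.6169 0.2711] along x 0.5798911487945652 y 0.34321936299272576
in R [0.6085 0.1977] along x 0.5803171247821246 y 0.26938263536085916
out L [0.6255 0.276 ] along x 0.5878466196434349 y 0.3491228826108959
lip +x+y [0.6237 0.2758] 0.5860477248518574 0.34874120885651955
lip -x+y [0.5531 0.2846] 0.5148600623501709 0.34897496509723275
lip -x-y [0.5428 0.1979] 0.5150534558892006 0.26162216067026034
bot -x+y [0.561  0.2749] 0.5238891539279442 0.34032308909202896
bot -x-y [0.5515 0.209 ] 0.5223695205135268 0.27373220298189344
top -x+y [0.5624 0.276 ] 0.525190524004781 0.3415575406814612
top -x-y [0.5536 0.2052] 0.5249548449173054 0.27024966869563616
```

Call:
apply_moves(commands="1 0.23 0 -0.23 0 0 0;1 0.23 0 -0.23 0 0 0;1 0.23 0 -0.23 0 0 0;1 0 0 0 0 0 0")

```text
time: 17.45
position: [0.5934, 0.2368, 0.104]
orientation: [[-0.7, -0.12, -0.704], [0.085, -0.993, 0.085], [-0.709, -0.0, 0.705]]
force: [0.4, -0.2, -3.7]
opening: 0.0679
```

```bash
python3 d.py .5905 .237 .0955 173.1 45 180 0
```

```text
t 17.45 pos [0.593 0.237 0.104] F [ 0.383 -0.228 -3.735] open 0.06790895626227168 q [ 10.  51.  39.  17. 132. 114.]
shift cm [ 0.505  0.015 -0.391] | 0.64 rot [ 0.017 -0.17   0.007] | 0.17
```

Call:
apply_moves(commands="1 0.15 0 -0.13 0 0 0;1 0.15 0 -0.13 0 0 0;1 0 0 0 0 0 0")

```text
time: 17.7
position: [0.5931, 0.2368, 0.0994]
orientation: [[-0.7, -0.12, -0.704], [0.085, -0.993, 0.085], [-0.709, -0.0, 0.705]]
force: [-0.6, 1.1, -5.0]
opening: 0.068
```

Call:
apply_moves(commands="1 0.08 0 -0.07 0 0 0;1 0.08 0 -0.07 0 0 0;1 0.08 0 -0.07 0 0 0")

```text
time: 17.95
position: [0.593, 0.2368, 0.0984]
orientation: [[-0.699, -0.12, -0.705], [0.085, -0.993, 0.084], [-0.71, -0.001, 0.704]]
force: [1.1, 0.3, 0.1]
opening: 0.0678
```

Call:
apply_moves(commands="1 0.07 0 -0.07 0 0 0;1 0.07 0 -0.07 0 0 0")

```text
time: 18.12
position: [0.593, 0.2368, 0.0985]
orientation: [[-0.699, -0.119, -0.705], [0.085, -0.993, 0.083], [-0.71, -0.002, 0.704]]
force: [0.4, -0.2, 1.1]
opening: 0.0677
```

```bash
python3 -c "
from h import *
import numpy as np
for n in('side','wrist'): np.save(n+'_9.npy',snap(n,n+'9.png'))
a=cv2.imread('pics/side9.png')[235:300,185:265]
cv2.imwrite('pics/c13.png',cv2.resize(a,None,fx=8,fy=8,interpolation=2))"
```

```text
(no output)
```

View pics/c13.png

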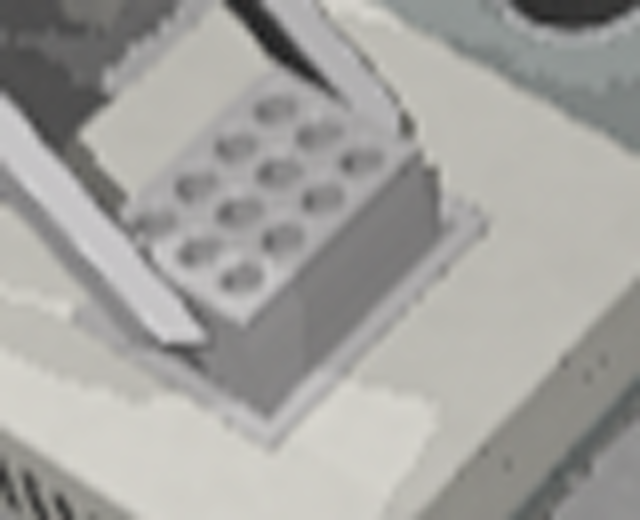

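Call:
apply_moves(commands="-1 0 0 0 0 0 0;-1 0 0 0 0 0 0;-1 0 0 0 0 0 0;-1 0 0 0 0 0 0;-1 0 0 0 0 0 0")

```text
time: 18.63
position: [0.5927, 0.2369, 0.0993]
orientation: [[-0.699, -0.118, -0.705], [0.085, -0.993, 0.082], [-0.71, -0.003, 0.704]]
force: [1.0, -0.7, -0.5]
opening: 0.0933
```

Call:
apply_moves(commands="-1 -1 0 0 0 0 0;-1 -2 0 0 0 0 0;-1 -3 0 0 0 0 0;-1 -3 0 0 0 0 0;-1 -2 0 0 0 0 0")

```text
time: 19.05
position: [0.6452, 0.2235, 0.1611]
orientation: [[-0.718, -0.12, -0.685], [0.085, -0.993, 0.085], [-0.691, 0.003, 0.723]]
force: [2.4, -0.6, -3.0]
opening: 0.0937
```

```bash
python3 -c "
from h import *
import numpy as np
print(bot.sense()['time'],bot.sense()['position'])
c=eyes.get_calibration('wrist');np.save('w10_c.npy',c,allow_pickle=True)
for n in('side','wrist','scene'): np.save(n+'_10.npy',snap(n,n+'10.png'))
a=cv2.imread('pics/side10.png')[235:300,185:265];b=cv2.imread('pics/scene10.png')[210:275,340:420]
cv2.imwrite('pics/c14.png',np.hstack([cv2.resize(x,(400,325),interpolation=2) for x in(a,b)]))"
```

```text
19.05 [0.64521046 0.22353178 0.16113389]
```

View pics/c14.png

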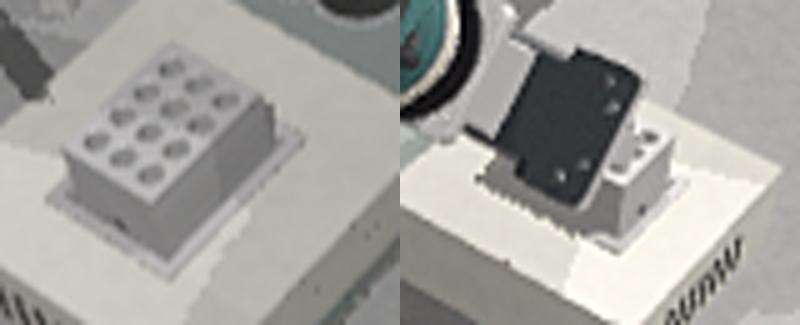

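View pics/wrist10.png

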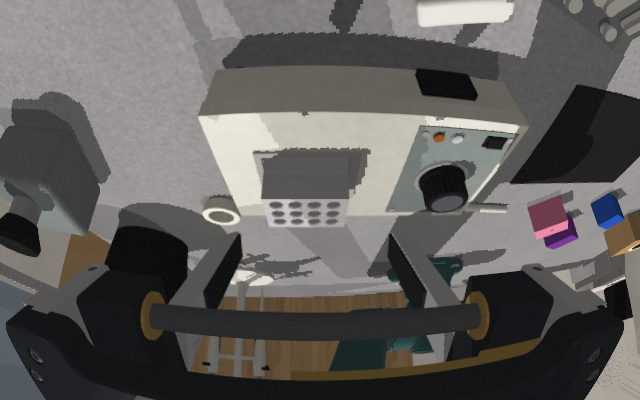

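```bash
python3 - <<'E'
import numpy as np
from g import *
np.set_printoptions(precision=4,suppress=True)
C=np.load('side_c.npy',allow_pickle=True).item()
ps=[(65,153),(153,204),(260,100),(173,45)]
for z in(.104,.107):
  W=np.array([onz(C,185+x/5-.4,235+y/5-.4,z)[:2] for x,y in ps]);print(z,W.tolist(),W.mean(0),np.linalg.norm(W-np.roll(W,-1,0),axis=1))
c=np.load('w10_c.npy',allow_pickle=True).item()
# same corners in wrist: (+x,+y),( +x,-y), (-x,-y),(-x,+y)
wp=[(263,200),(352,198),(346,224),(271,226)]
W=np.array([onz(c,u,v,.104,True)[:2] for u,v in wp]);print(W,W.mean(0),np.linalg.norm(W-np.roll(W,-1,0),axis=1))
sp=[ps[0],ps[3],ps[2],ps[1]]
print([tri([ray(C,185+x/5-.4,235+y/5-.4),ray(c,u,v,True)]) for (x,y),(u,v) in zip(sp,wp)])
E
```

```text
0.104 [[0.6077261223717695, 0.2713551262832107], [0.5598951287890038, 0.27547403002397], [0.5510309241042045, 0.2116252932573826], [0.6013998561735341, 0.20407316498872358]] [0.58   0.2406] [0.048  0.0645 0.0509 0.0676]
0.107 [[0.6058433040012345, 0.272854936779821], [0.5581914286317, 0.2769584159888437], [0.5493604187518991, 0.2133487809174136], [0.5995407284983616, 0.20582493397055562]] [0.5782 0.2422] [0.0478 0.0642 0.0507 0.0673]
[[0.6158 0.266 ]
 [0.6106 0.1998]
 [0.5636 0.2057]
 [0.5674 0.2719]] [0.5893 0.2358] [0.0664 0.0474 0.0664 0.0487]
[array([0.6098, 0.2687, 0.1003]), array([0.604 , 0.2006, 0.0999]), array([0.5539, 0.2071, 0.099 ]), array([0.5614, 0.2738, 0.1012])]
```

Call:
apply_moves(commands="-1 -3 0 2 0 7 0;-1 -2 1 2 0 7 0;-1 -1 3 2 0 7 0;-1 0 3 2 0 7 0;-1 0 3 2 0 7 0")

```text
time: 19.62
position: [0.6056, 0.1384, 0.2375]
orientation: [[-0.216, -0.114, -0.97], [0.02, -0.994, 0.112], [-0.976, 0.004, 0.216]]
force: [-0.1, 0.8, 2.2]
opening: 0.0943
```

```bash
python3 d.py .569 .1117 .15 173.1 0 180 0
```

```text
t 19.6167 pos [0.606 0.138 0.237] F [-0.107  0.843  2.177] open 0.0942737021536252 q [  6.  23.  56.   3. 113. 104.]
shift cm [8.98  3.031 1.421] | 9.58 rot [ 0.341 12.499 -0.292] | 12.51
```

Call:
apply_moves(commands="-1 1.8 0.8 0.4 0.1 4 0;-1 1.8 0.8 0.4 0.1 4 0;-1 1.8 0.7 0.4 0.1 4 0;-1 1.8 0.7 0.4 0 0.5 0;-1 0 0 0 0 0 0")

```text
time: 20.03
position: [0.578, 0.1081, 0.1935]
orientation: [[0.065, -0.116, -0.991], [-0.005, -0.993, 0.116], [-0.998, -0.003, -0.066]]
force: [-0.4, -0.4, -1.6]
opening: 0.0936
```

```bash
python3 d.py .569 .1117 .15 173.1 0 180 0;python3 -c "
from h import *
c=eyes.get_calibration('wrist');np.save('w11_c.npy',c,allow_pickle=True)
np.save('wrist_11.npy',snap('wrist','w11.png'))"
```

```text
t 20.0333 pos [0.578 0.108 0.194] F [-0.404 -0.393 -1.603] open 0.09361430042803574 q [  5.   8.  79.  -1.  89. 102.]
shift cm [ 3.985 -0.242  1.195] | 4.17 rot [ 0.225 -3.757  0.178] | 3.77
```

View pics/w11.png

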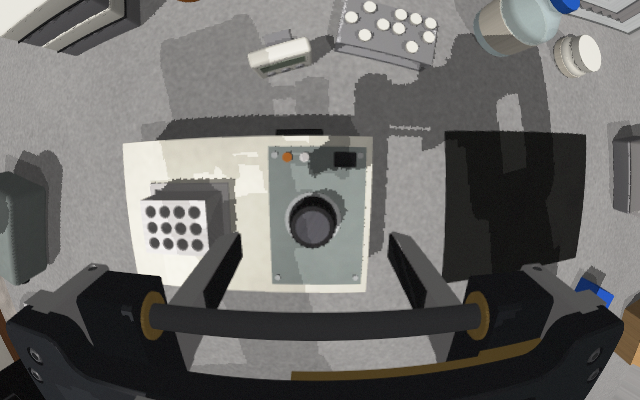

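```bash
python3 -c "
from g import *
c=np.load('w11_c.npy',allow_pickle=True).item()
print(onz(c,313,227,.094,True),onz(c,291,227,.094,True),onz(c,336,227,.094,True))
print('blk top',[onz(c,*p,.104,True)[:2].round(4) for p in((141,201),(207,200),(206,250),(141,253))])
"
```

```text
[0.56855344 0.11098912 0.094     ] [0.570754   0.13030861 0.094     ] [0.566174   0.09082184 0.094     ]
blk top [array([0.6126, 0.2673]), array([0.6054, 0.1991]), array([0.5601, 0.2097]), array([0.5618, 0.282 ])]
```

Call:
apply_moves(commands="-1 0.9 -0.05 0.3 0.05 -1.2 0;-1 0.9 -0.05 0.3 0.05 -1.2 0;-1 0.9 -0.05 0.3 0.05 -1.2 0;-1 0.9 -0.05 0.3 0 0 0;-1 0 0 0 0 0 0")

```text
time: 20.5
position: [0.5752, 0.115, 0.1646]
orientation: [[0.014, -0.117, -0.993], [0.007, -0.993, 0.117], [-1.0, -0.009, -0.013]]
force: [-0.5, 0.6, -0.5]
opening: 0.0938
```

```bash
python3 d.py .5688 .1115 .096 173.1 0 180 0
```

```text
t 20.5 pos [0.575 0.115 0.165] F [-0.483  0.596 -0.461] open 0.09384727075004043 q [  6.  10.  80.   0.  89. 102.]
shift cm [6.549 0.485 0.686] | 6.6 rot [ 0.205 -0.762  0.507] | 0.94
```

Call:
apply_moves(commands="-1 1 0.13 0.17 0.05 -0.2 0.12;-1 1 0.13 0.17 0.05 -0.2 0.12;-1 1 0.13 0.17 0.05 -0.2 0.12;-1 1 0.1 0.17 0 -0.2 0.12;-1 0 0 0 0 0 0")

```text
time: 20.92
position: [0.5677, 0.111, 0.1175]
orientation: [[-0.007, -0.119, -0.993], [-0.001, -0.993, 0.119], [-1.0, 0.001, 0.007]]
force: [0.1, 0.3, -0.7]
opening: 0.0942
```

```bash
python3 d.py .5688 .1115 .096 173.1 0 180 0
```

```text
t 20.9167 pos [0.568 0.111 0.118] F [ 0.062  0.314 -0.664] open 0.09422772275091693 q [  5.  12.  84.  -0.  85. 102.]
shift cm [ 1.85  -0.069 -0.118] | 1.86 rot [ 0.059  0.387 -0.085] | 0.4
```

Call:
apply_moves(commands="-1 0.58 -0.02 -0.03 0 0.1 0;-1 0.58 -0.02 -0.03 0 0.1 0;-1 0.58 -0.02 -0.03 0 0.1 0;-1 0 0 0 0 0 0;-1 0 0 0 0 0 0")

```text
time: 21.33
position: [0.5681, 0.1113, 0.0975]
orientation: [[-0.002, -0.119, -0.993], [-0.001, -0.993, 0.119], [-1.0, 0.002, 0.002]]
force: [0.2, -0.7, -0.7]
opening: 0.0943
```

```bash
python3 d.py .5688 .1115 .096 173.1 0 180 0; python3 -c "
from h import *
snap('side','s12.png');b=cv2.imread('pics/s12.png')[180:320,160:346];cv2.imwrite('pics/c15.png',cv2.resize(b,None,fx=4,fy=4))"
```

```text
t 21.3333 pos [0.568 0.111 0.097] F [ 0.248 -0.704 -0.743] open 0.09429667976193105 q [  6.  12.  85.  -0.  83. 102.]
shift cm [-0.153 -0.028 -0.072] | 0.17 rot [ 0.046  0.115 -0.099] | 0.16
```

View pics/c15.png

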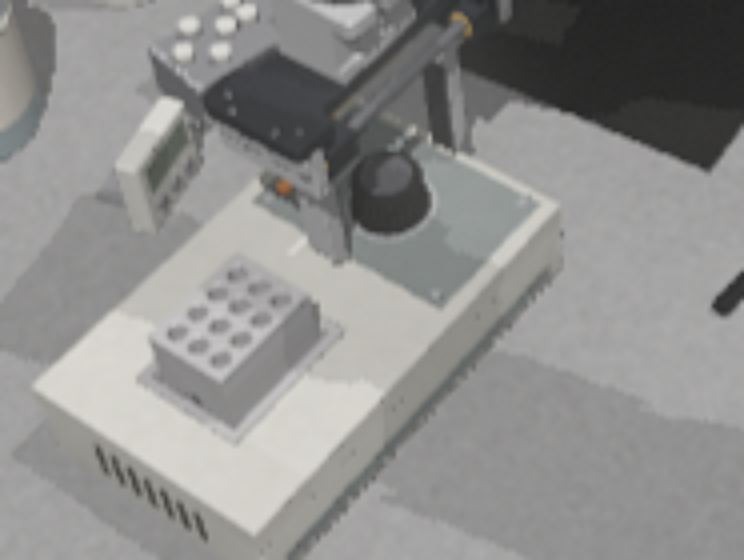

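Call:
apply_moves(commands="1 0 0 0 0 0 0;1 0 0 0 0 0 0;1 0 0 0 0 0 0;1 0 0 0 0 0 0;1 0 0 0 0 0 0", newtons=15)

```text
time: 21.8
position: [0.5692, 0.1114, 0.0996]
orientation: [[0.002, -0.119, -0.993], [-0.001, -0.993, 0.119], [-1.0, 0.001, -0.002]]
force: [-0.1, -1.0, -0.4]
opening: 0.064
```

Call:
apply_moves(commands="1 0 0 0 0 0 0;1 0 0 0 0 0 0;1 0 0 0 0 0 0;1 0 0 0 0 0 0", newtons=35)

```text
time: 22.13
position: [0.5696, 0.1115, 0.1001]
orientation: [[0.003, -0.119, -0.993], [-0.001, -0.993, 0.119], [-1.0, 0.0, -0.003]]
force: [0.6, -0.4, -0.1]
opening: 0.0392
```

```bash
cat > k.py <<'E'
from cell import bot
import numpy as np
s=bot.sense();R=s['orientation'];print('t',round(s['time'],2),'pos',s['position'].round(4),'yaw(tool y)',np.degrees(np.arctan2(R[1,1],R[0,1])).round(2),'down',R[:,0].round(3),'F',s['force'].round(1),'M',s['wrist_torque'].round(2),'open',round(s['opening'],4),'q6',s['joints'][5].round(1))
E
python3 k.py
```

```text
t 22.13 pos [0.5696 0.1115 0.1001] yaw(tool y) -96.85 down [ 0.003 -0.001 -1.   ] F [ 0.6 -0.4 -0.1] M [0.02 0.02 0.01] open 0.0392 q6 102.4
```

Call:
apply_moves(commands="1 0 0 0 -5 0 0;1 0 0 0 -5 0 0;1 0 0 0 -5 0 0")

```text
time: 22.38
position: [0.5696, 0.1117, 0.1002]
orientation: [[0.003, 0.151, -0.989], [-0.0, -0.989, -0.151], [-1.0, 0.001, -0.003]]
force: [-0.5, -0.7, -0.2]
opening: 0.0391
```

```bash
python3 k.py
```

```text
t 22.38 pos [0.5696 0.1117 0.1002] yaw(tool y) -81.32 down [ 0.003 -0.    -1.   ] F [-0.5 -0.7 -0.2] M [-0.   -0.01 -0.02] open 0.0391 q6 86.8
```

Call:
apply_moves(commands="1 0 0 0 -5 0 0;1 0 0 0 -5 0 0;1 0 0 0 -5 0 0")

```text
time: 22.63
position: [0.5696, 0.1118, 0.1002]
orientation: [[0.003, 0.414, -0.91], [-0.0, -0.91, -0.414], [-1.0, 0.001, -0.002]]
force: [-0.1, 0.6, 0.7]
opening: 0.0394
```

```bash
python3 k.py
```

```text
t 22.63 pos [0.5696 0.1118 0.1002] yaw(tool y) -65.53 down [ 0.003 -0.    -1.   ] F [-0.1  0.6  0.7] M [ 0.    0.01 -0.23] open 0.0394 q6 71.1
```

Call:
apply_moves(commands="1 0 0 0 -4 0 0;1 0 0 0 -4 0 0")

```text
time: 22.8
position: [0.5695, 0.1119, 0.1001]
orientation: [[0.002, 0.541, -0.841], [0.0, -0.841, -0.541], [-1.0, 0.001, -0.002]]
force: [-0.7, 0.2, 0.8]
opening: 0.039
```

```bash
python3 k.py
```

```text
t 22.8 pos [0.5695 0.1119 0.1001] yaw(tool y) -57.23 down [ 0.002  0.    -1.   ] F [-0.7  0.2  0.8] M [ 0.01 -0.03 -0.11] open 0.039 q6 62.7
```

Call:
apply_moves(commands="1 0 0 0 -4 0 0;1 0 0 0 -4 0 0")

```text
time: 22.97
position: [0.5695, 0.1119, 0.1]
orientation: [[0.002, 0.657, -0.754], [0.001, -0.754, -0.657], [-1.0, 0.001, -0.002]]
force: [-0.2, 0.5, -0.1]
opening: 0.0396
```

```bash
python3 k.py
```

```text
t 22.97 pos [0.5695 0.1119 0.1   ] yaw(tool y) -48.97 down [ 0.002  0.001 -1.   ] F [-0.2  0.5 -0.1] M [ 0.06 -0.08 -0.18] open 0.0396 q6 54.5
```

Call:
apply_moves(commands="1 0 0 0 -4 0 0;1 0 0 0 -4 0 0")

```text
time: 23.13
position: [0.5695, 0.112, 0.1]
orientation: [[0.002, 0.758, -0.652], [0.002, -0.652, -0.758], [-1.0, 0.0, -0.003]]
force: [-0.2, 0.9, 0.4]
opening: 0.039
```

```bash
python3 k.py
```

```text
t 23.13 pos [0.5695 0.112  0.1   ] yaw(tool y) -40.7 down [ 0.002  0.002 -1.   ] F [-0.2  0.9  0.4] M [-0.01 -0.01 -0.8 ] open 0.039 q6 46.2
```

Call:
apply_moves(commands="1 0 0 0 -3 0 0")

```text
time: 23.22
position: [0.5695, 0.1121, 0.0999]
orientation: [[0.002, 0.793, -0.61], [0.002, -0.61, -0.793], [-1.0, 0.0, -0.003]]
force: [0.6, -0.8, 0.4]
opening: 0.0392
```

```bash
python3 k.py
```

```text
t 23.22 pos [0.5695 0.1121 0.0999] yaw(tool y) -37.56 down [ 0.002  0.002 -1.   ] F [ 0.6 -0.8  0.4] M [-0.01 -0.04 -0.32] open 0.0392 q6 43.0
```

Call:
apply_moves(commands="1 0 0 0 -3 0 0")

```text
time: 23.3
position: [0.5695, 0.1121, 0.0999]
orientation: [[0.002, 0.824, -0.566], [0.002, -0.566, -0.824], [-1.0, 0.0, -0.003]]
force: [-0.3, 0.1, 0.8]
opening: 0.0395
```

```bash
python3 k.py
```

```text
t 23.3 pos [0.5695 0.1121 0.0999] yaw(tool y) -34.47 down [ 0.002  0.002 -1.   ] F [-0.3  0.1  0.8] M [ 0.04 -0.04 -0.24] open 0.0395 q6 39.9
```

Call:
apply_moves(commands="1 0 0 0 0 0 0;1 0 0 0 -2 0 0", newtons=60)

```text
time: 23.47
position: [0.5695, 0.1121, 0.0999]
orientation: [[0.002, 0.842, -0.539], [0.003, -0.539, -0.842], [-1.0, -0.0, -0.004]]
force: [0.1, 0.8, -0.6]
opening: 0.0387
```

```bash
python3 k.py
```

```text
t 23.47 pos [0.5695 0.1121 0.0999] yaw(tool y) -32.63 down [ 0.002  0.003 -1.   ] F [ 0.1  0.8 -0.6] M [ 0.    0.02 -1.51] open 0.0387 q6 38.1
```

Call:
apply_moves(commands="1 0 0 0 -2 0 0")

```text
time: 23.55
position: [0.5695, 0.1122, 0.0998]
orientation: [[0.002, 0.86, -0.511], [0.004, -0.511, -0.86], [-1.0, -0.0, -0.004]]
force: [-0.5, 0.7, 0.2]
opening: 0.0389
```

```bash
python3 k.py
```

```text
t 23.55 pos [0.5695 0.1122 0.0998] yaw(tool y) -30.73 down [ 0.002  0.004 -1.   ] F [-0.5  0.7  0.2] M [ 0.06 -0.12  0.17] open 0.0389 q6 36.1
```

Call:
apply_moves(commands="1 0 0 0 -2 0 0")

```text
time: 23.63
position: [0.5696, 0.1123, 0.0998]
orientation: [[0.002, 0.877, -0.48], [0.004, -0.48, -0.877], [-1.0, -0.0, -0.004]]
force: [-0.4, 0.8, 0.4]
opening: 0.0388
```

```bash
python3 k.py
```

```text
t 23.63 pos [0.5696 0.1123 0.0998] yaw(tool y) -28.71 down [ 0.002  0.004 -1.   ] F [-0.4  0.8  0.4] M [ 0.04 -0.05 -0.06] open 0.0388 q6 34.1
```

Call:
apply_moves(commands="1 0 0 0 -2 0 0")

```text
time: 23.72
position: [0.5695, 0.1123, 0.0998]
orientation: [[0.002, 0.893, -0.45], [0.004, -0.45, -0.893], [-1.0, -0.0, -0.004]]
force: [-0.3, 0.1, 1.0]
opening: 0.0388
```

```bash
python3 k.py
```

```text
t 23.72 pos [0.5695 0.1123 0.0998] yaw(tool y) -26.72 down [ 0.002  0.004 -1.   ] F [-0.3  0.1  1. ] M [ 0.07 -0.01 -0.21] open 0.0388 q6 32.1
```

Call:
apply_moves(commands="1 0 0 0 -2 0 0")

```text
time: 23.8
position: [0.5695, 0.1123, 0.0998]
orientation: [[0.002, 0.908, -0.419], [0.004, -0.419, -0.908], [-1.0, -0.0, -0.005]]
force: [0.1, 0.1, 0.6]
opening: 0.0387
```

```bash
python3 k.py
```

```text
t 23.8 pos [0.5695 0.1123 0.0998] yaw(tool y) -24.76 down [ 0.002  0.004 -1.   ] F [0.1 0.1 0.6] M [ 0.02 -0.01 -1.05] open 0.0387 q6 30.2
```

Call:
apply_moves(commands="1 0 0 0 -2 0 0")

```text
time: 23.88
position: [0.5695, 0.1124, 0.0998]
orientation: [[0.002, 0.921, -0.39], [0.005, -0.39, -0.921], [-1.0, -0.0, -0.005]]
force: [0.6, 0.9, -1.9]
opening: 0.0388
```

```bash
python3 k.py
```

```text
t 23.88 pos [0.5695 0.1124 0.0998] yaw(tool y) -22.97 down [ 0.002  0.005 -1.   ] F [ 0.6  0.9 -1.9] M [ 0.33 -0.19  0.2 ] open 0.0388 q6 28.3
```

Call:
apply_moves(commands="1 0 0 0 -2 0 0")

```text
time: 23.97
position: [0.5695, 0.1124, 0.0998]
orientation: [[0.002, 0.934, -0.358], [0.005, -0.358, -0.934], [-1.0, -0.0, -0.006]]
force: [0.6, 1.2, 0.0]
opening: 0.0386
```

```bash
python3 k.py
```

```text
t 23.97 pos [0.5695 0.1124 0.0998] yaw(tool y) -20.97 down [ 0.002  0.005 -1.   ] F [0.6 1.2 0. ] M [ 0.04 -0.12  0.08] open 0.0386 q6 26.3
```

Call:
apply_moves(commands="1 0 0 0 -2 0 0")

```text
time: 24.05
position: [0.5695, 0.1125, 0.0998]
orientation: [[0.002, 0.946, -0.325], [0.006, -0.325, -0.946], [-1.0, -0.0, -0.006]]
force: [-0.8, 0.8, 0.7]
opening: 0.0387
```

```bash
python3 k.py
```

```text
t 24.05 pos [0.5695 0.1125 0.0998] yaw(tool y) -18.96 down [ 0.002  0.006 -1.   ] F [-0.8  0.8  0.7] M [-0.01 -0.02 -0.15] open 0.0387 q6 24.3
```

Call:
apply_moves(commands="1 0 0 0 -2 0 0")

```text
time: 24.13
position: [0.5694, 0.1125, 0.0997]
orientation: [[0.001, 0.956, -0.292], [0.006, -0.292, -0.956], [-1.0, -0.0, -0.006]]
force: [-1.3, 0.7, 0.3]
opening: 0.0391
```

```bash
python3 k.py
```

```text
t 24.13 pos [0.5694 0.1125 0.0997] yaw(tool y) -16.97 down [ 0.001  0.006 -1.   ] F [-1.3  0.7  0.3] M [-0.02 -0.08 -0.52] open 0.0391 q6 22.3
```

Call:
apply_moves(commands="1 0 0 0 -2 0 0")

```text
time: 24.22
position: [0.5695, 0.1125, 0.0998]
orientation: [[0.001, 0.965, -0.261], [0.006, -0.261, -0.965], [-1.0, -0.0, -0.006]]
force: [-0.2, 0.8, 0.4]
opening: 0.0388
```

```bash
python3 k.py
```

```text
t 24.22 pos [0.5695 0.1125 0.0998] yaw(tool y) -15.15 down [ 0.001  0.006 -1.   ] F [-0.2  0.8  0.4] M [ 0.07 -0.03 -1.78] open 0.0388 q6 20.5
```

Call:
apply_moves(commands="-0.4 0 0 0 0 0 0;-0.4 0 0 0 0 0 0;-0.4 0 0 0 0 0 0;-0.4 0 0 0 0 0 0")

```text
time: 24.55
position: [0.5694, 0.1123, 0.0996]
orientation: [[0.001, 0.964, -0.265], [0.006, -0.265, -0.964], [-1.0, -0.0, -0.006]]
force: [0.2, 0.4, 0.1]
opening: 0.0624
```

```bash
python3 k.py; python3 d.py .5690 .1115 .096 -90 0 0 0|head -1
```

```text
t 24.55 pos [0.5694 0.1123 0.0996] yaw(tool y) -15.34 down [ 0.001  0.006 -1.   ] F [0.2 0.4 0.1] M [-0.03 -0.04  0.01] open 0.0624 q6 20.7
t 24.55 pos [0.569 0.112 0.1  ] F [0.207 0.384 0.089] open 0.06243312027994254 q [ 5. 12. 85.  0. 83. 21.]
```

Call:
apply_moves(commands="1 0 0 0 0 0 0;1 0 0 0 0 0 0;1 0 0 0 0 0 0;1 0 0 0 0 0 0;1 0 0 0 0 0 0", newtons=20)

```text
time: 24.97
position: [0.5694, 0.1124, 0.0996]
orientation: [[0.001, 0.964, -0.265], [0.005, -0.265, -0.964], [-1.0, -0.0, -0.005]]
force: [-0.1, -0.3, 0.6]
opening: 0.0396
```

Call:
apply_moves(commands="1 0 0 0 0 0 0;1 0 0 0 0 0 0;1 0 0 0 0 0 0", newtons=50)

```text
time: 25.22
position: [0.5694, 0.1124, 0.0996]
orientation: [[0.001, 0.964, -0.265], [0.005, -0.265, -0.964], [-1.0, -0.0, -0.005]]
force: [1.3, 0.5, 0.6]
opening: 0.0388
```

```bash
python3 k.py
```

```text
t 25.22 pos [0.5694 0.1124 0.0996] yaw(tool y) -15.39 down [ 0.001  0.005 -1.   ] F [1.3 0.5 0.6] M [-0.07  0.01 -0.01] open 0.0388 q6 20.7
```

Call:
apply_moves(commands="1 0 0 0 5 0 0;1 0 0 0 5 0 0")

```text
time: 25.38
position: [0.5695, 0.1123, 0.0996]
orientation: [[0.001, 0.901, -0.433], [0.005, -0.433, -0.901], [-1.0, -0.001, -0.005]]
force: [0.4, -0.7, -0.6]
opening: 0.0394
```

```bash
python3 k.py
```

```text
t 25.38 pos [0.5695 0.1123 0.0996] yaw(tool y) -25.67 down [ 0.001  0.005 -1.   ] F [ 0.4 -0.7 -0.6] M [-0.03 -0.12  0.07] open 0.0394 q6 31.0
```

Call:
apply_moves(commands="1 0 0 0 5 0 0;1 0 0 0 5 0 0")

```text
time: 25.55
position: [0.5697, 0.1123, 0.0996]
orientation: [[0.002, 0.807, -0.59], [0.005, -0.59, -0.807], [-1.0, -0.001, -0.005]]
force: [-0.6, -0.2, 0.2]
opening: 0.039
```

```bash
python3 k.py
```

```text
t 25.55 pos [0.5697 0.1123 0.0996] yaw(tool y) -36.17 down [ 0.002  0.005 -1.   ] F [-0.6 -0.2  0.2] M [-0.13 -0.09 -0.04] open 0.039 q6 41.5
```

Call:
apply_moves(commands="1 0 0 0 5 0 0;1 0 0 0 5 0 0;1 0 0 0 5 0 0")

```text
time: 25.8
position: [0.5698, 0.1121, 0.0996]
orientation: [[0.002, 0.616, -0.787], [0.004, -0.787, -0.616], [-1.0, -0.002, -0.005]]
force: [-0.5, -0.2, -0.1]
opening: 0.0386
```

```bash
python3 k.py
```

```text
t 25.8 pos [0.5698 0.1121 0.0996] yaw(tool y) -51.94 down [ 0.002  0.004 -1.   ] F [-0.5 -0.2 -0.1] M [-0.07 -0.07  0.08] open 0.0386 q6 57.3
```

Call:
apply_moves(commands="1 0 0 0 5 0 0;1 0 0 0 5 0 0;1 0 0 0 5 0 0")

```text
time: 26.05
position: [0.5699, 0.1119, 0.0996]
orientation: [[0.003, 0.379, -0.925], [0.004, -0.925, -0.379], [-1.0, -0.003, -0.004]]
force: [0.1, 0.0, 0.2]
opening: 0.039
```

```bash
python3 k.py
```

```text
t 26.05 pos [0.5699 0.1119 0.0996] yaw(tool y) -67.71 down [ 0.003  0.004 -1.   ] F [0.1 0.  0.2] M [-0.06 -0.07 -0.05] open 0.039 q6 73.1
```

Call:
apply_moves(commands="1 0 0 0 5 0 0;1 0 0 0 5 0 0;1 0 0 0 5 0 0")

```text
time: 26.3
position: [0.57, 0.1116, 0.0996]
orientation: [[0.003, 0.114, -0.994], [0.003, -0.994, -0.114], [-1.0, -0.003, -0.003]]
force: [-0.1, 0.3, 0.3]
opening: 0.0393
```

```bash
python3 k.py
```

```text
t 26.3 pos [0.57   0.1116 0.0996] yaw(tool y) -83.47 down [ 0.003  0.003 -1.   ] F [-0.1  0.3  0.3] M [-0.04  0.02  0.08] open 0.0393 q6 88.8
```

Call:
apply_moves(commands="1 0 0 0 5.5 0 0;1 0 0 0 5.5 0 0;1 0 0 0 5.5 0 0;1 0 0 0 5.2 0 0;1 0 0 0 0 0 0")

```text
time: 26.72
position: [0.5699, 0.1113, 0.0996]
orientation: [[0.003, -0.282, -0.96], [0.002, -0.96, 0.282], [-1.0, -0.002, -0.002]]
force: [-0.0, 0.6, 0.2]
opening: 0.0388
```

```bash
python3 k.py
```

```text
t 26.72 pos [0.5699 0.1113 0.0996] yaw(tool y) -106.36 down [ 0.003  0.002 -1.   ] F [-0.   0.6  0.2] M [-0.01  0.02  0.02] open 0.0388 q6 111.8
```

Call:
apply_moves(commands="-1 0 0 0 0 0 0;-1 0 0 0 0 0 0;-1 0 0 0 0 0 0;-1 0 0 0 0 0 0;-1 0 0 0 0 0 0")

```text
time: 27.13
position: [0.5699, 0.1114, 0.0996]
orientation: [[0.002, -0.275, -0.962], [0.002, -0.962, 0.275], [-1.0, -0.003, -0.002]]
force: [-0.2, 0.8, -0.9]
opening: 0.0691
```

Call:
apply_moves(commands="-1 -1.5 0 0 0 0 0;-1 -2.5 0 0 0 0 0;-1 -2.5 0 0 0 0 0;-1 -2.5 0 0 0 0 0;-1 -2 0 0 0 0 0")

```text
time: 27.55
position: [0.5654, 0.1107, 0.2052]
orientation: [[-0.015, -0.272, -0.962], [0.001, -0.962, 0.272], [-1.0, 0.004, 0.014]]
force: [0.7, -0.2, 0.2]
opening: 0.0939
```

Call:
apply_moves(commands="-1 -2 0 0 0 0 0;-1 -1 0 0 0 0 0;-1 0 0 0 0 0 0;-1 0 0 0 0 0 0;-1 0 0 0 0 0 0")

```text
time: 27.97
position: [0.5678, 0.1108, 0.2419]
orientation: [[-0.005, -0.271, -0.963], [0.001, -0.963, 0.271], [-1.0, -0.0, 0.005]]
force: [0.8, -0.4, -0.9]
opening: 0.094
```

```bash
python3 k.py; python3 -c "
from h import *
c=eyes.get_calibration('wrist');np.save('w13_c.npy',c,allow_pickle=True)
for n in('wrist','side','scene'): np.save(n+'_13.npy',snap(n,n+'13.png'))
a=cv2.imread('pics/side13.png')[100:330,150:450];b=cv2.imread('pics/scene13.png')[120:350,190:490]
cv2.imwrite('pics/c16.png',np.vstack([cv2.resize(x,(390,299),interpolation=2) for x in(a,b)]))"
```

```text
t 27.97 pos [0.5678 0.1108 0.2419] yaw(tool y) -105.71 down [-0.005  0.001 -1.   ] F [ 0.8 -0.4 -0.9] M [ 0.07  0.03 -0.02] open 0.094 q6 111.1
```

View pics/wrist13.png

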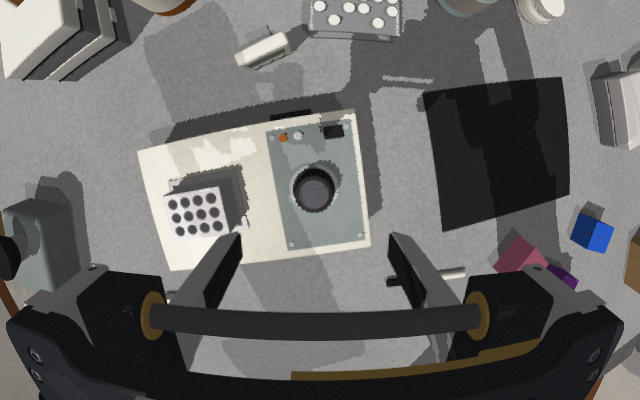

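View pics/c16.png

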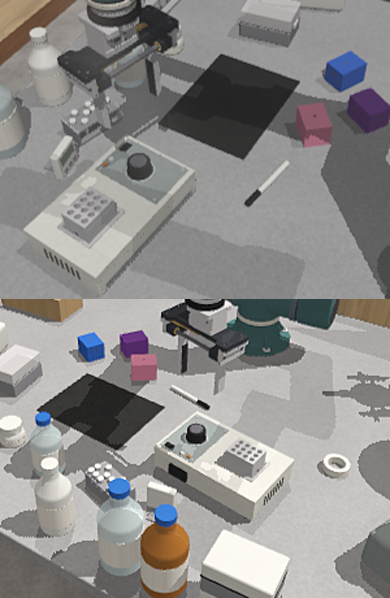

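```bash
python3 - <<'E'
import numpy as np,cv2
a=np.load('scene_0.npy');b=np.load('scene_13.npy')
def cen(im,f,box):
    x0,y0,x1,y1=box;s=im[y0:y1,x0:x1].astype(int);v,u=np.nonzero(f(s));return len(u),(u.mean()+x0).round(2),(v.mean()+y0).round(2),u.min()+x0,u.max()+x0,v.min()+y0,v.max()+y0
F={'pink':(lambda s:(s[...,0]-s[...,1]>30)&(s[...,0]-s[...,2]>5),(283,160,315,186)),'purple':(lambda s:(s[...,2]-s[...,1]>30)&(s[...,0]-s[...,1]>20),(278,140,310,168)),'blue':(lambda s:(s[...,2]-s[...,0]>50),(245,142,275,170)),'pencap':(lambda s:s.max(2)<70,(318,184,356,206)),'bluecap':(lambda s:s[...,2]-s[...,0]>60,(210,203,238,222))}
for k,(f,bx) in F.items(): print(k,cen(a,f,bx),cen(b,f,bx))
d=np.abs(a.astype(int)-b).max(2)
for n,(x0,y0,x1,y1) in {'jar':(186,206,212,236),'rack':(252,243,300,278),'timer':(300,258,330,285),'tape':(434,236,464,262),'tipbox':(178,152,224,194)}.items(): print(n,(d[y0:y1,x0:x1]>60).mean().round(3))
A=lambda i,x,y:cv2.resize(i[y:y+50,x:x+66,::-1],None,fx=6,fy=6,interpolation=cv2.INTER_CUBIC)
cv2.imwrite('pics/c17.png',np.hstack([A(b,345,215),A(np.load('side_13.npy'),190,238)]))
E
```

```text
pink (401, np.float64(299.31), np.float64(172.7), np.int64(289), np.int64(309), np.int64(163), np.int64(183)) (411, np.float64(300.28), np.float64(171.92), np.int64(290), np.int64(310), np.int64(162), np.int64(182))
purple (372, np.float64(292.8), np.float64(154.03), np.int64(282), np.int64(303), np.int64(144), np.int64(165)) (366, np.float64(292.75), np.float64(153.96), np.int64(282), np.int64(303), np.int64(144), np.int64(165))
blue (354, np.float64(259.7), np.float64(156.53), np.int64(250), np.int64(270), np.int64(146), np.int64(168)) (348, np.float64(259.7), np.float64(156.5), np.int64(250), np.int64(270), np.int64(146), np.int64(168))
pencap (36, np.float64(345.72), np.float64(200.97), np.int64(341), np.int64(350), np.int64(198), np.int64(204)) (35, np.float64(345.77), np.float64(201.06), np.int64(341), np.int64(350), np.int64(198), np.int64(204))
bluecap (108, np.float64(222.77), np.float64(211.81), np.int64(217), np.int64(228), np.int64(207), np.int64(217)) (109, np.float64(222.76), np.float64(211.75), np.int64(217), np.int64(228), np.int64(206), np.int64(217))
jar 0.029
rack 0.18
timer 0.0
tape 0.0
tipbox 0.0
```

View pics/c17.png

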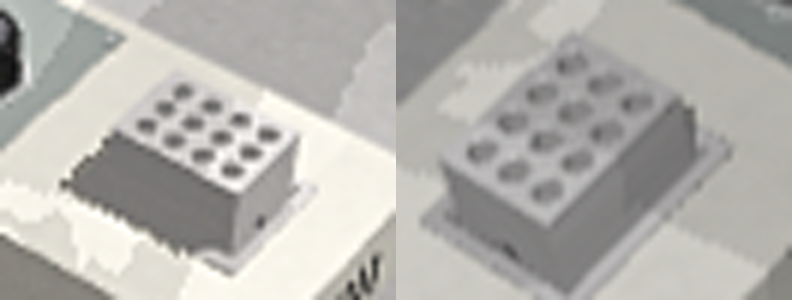

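```bash
python3 - <<'E'
from g import *
import cv2
C=np.load('scene_c.npy',allow_pickle=True).item();S=np.load('side_c.npy',allow_pickle=True).item()
print((onz(C,300.28,171.92,.025)-onz(C,299.31,172.7,.025))*1000)
a=np.load('side_0.npy');b=np.load('side_13.npy');r=[]
f=lambda s:(s[...,0]-s[...,1]>25)&(s[...,0]-s[...,2]>5)
for i in(a,b):
    s=i[170:220,370:410].astype(int);v,u=np.nonzero(f(s));r.append((u.mean()+370,v.mean()+170));print(len(u),r[-1],u.min()+370,u.max()+370,v.min()+170,v.max()+170)
print((onz(S,*r[1],.025)-onz(S,*r[0],.025))*1000)
A=lambda i,x,y:cv2.resize(i[y:y+50,x:x+66,::-1],None,fx=6,fy=6,interpolation=0)
c,d=np.load('scene_0.npy'),np.load('scene_13.npy')
cv2.imwrite('pics/c18.png',np.vstack([np.hstack([A(a,355,170),A(b,355,170)]),np.hstack([A(c,250,242),A(d,250,242)])]))
E
```

```text
[-5.94922345  0.19129196  0.        ]
764 (np.float64(388.80759162303667), np.float64(194.80366492146598)) 375 403 178 212
768 (np.float64(390.94921875), np.float64(195.74739583333334)) 378 405 179 213
[-6.1578342  0.708374   0.       ]
```

View pics/c18.png

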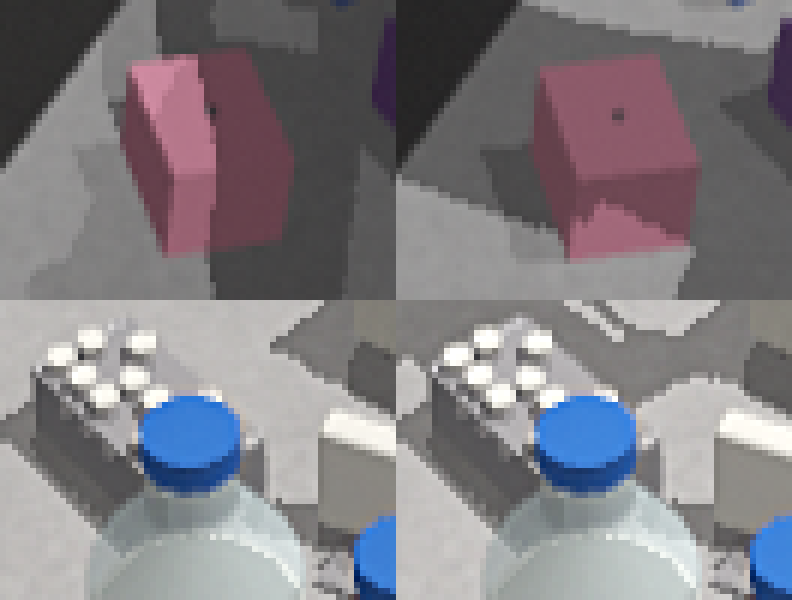

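The final check shows the pink look-alike was nudged about 6 mm toward the base. The gripper body probably brushed it on the second approach. I have time left, so I'll look closely and put it back.

Call:
apply_moves(commands="-1 0 3.65 1.37 0 0 0;-1 0 3.65 1.37 0 0 0;-1 0 3.65 1.37 0 0 0;-1 0 3.65 1.37 0 0 0;-1 0 3.65 1.37 0 0 0")

```text
time: 28.53
position: [0.4492, -0.0459, 0.2315]
orientation: [[-0.022, -0.258, -0.966], [0.004, -0.966, 0.258], [-1.0, 0.002, 0.022]]
force: [0.2, -0.4, 0.0]
opening: 0.0937
```

Call:
apply_moves(commands="-1 0 3.3 1.3 0 0 0;-1 0 2.5 1 0 0 0;-1 0 0 0 0 0 0;-1 0 0 0 0 0 0")

```text
time: 28.87
position: [0.4043, -0.1019, 0.2281]
orientation: [[-0.03, -0.267, -0.963], [0.004, -0.964, 0.267], [-1.0, 0.004, 0.03]]
force: [-0.2, -0.1, -0.8]
opening: 0.0942
```

```bash
python3 k.py; python3 -c "
from h import *
c=eyes.get_calibration('wrist');np.save('w14_c.npy',c,allow_pickle=True)
np.save('wrist_14.npy',snap('wrist','wrist14.png'))"
```

```text
t 28.87 pos [ 0.4043 -0.1019  0.2281] yaw(tool y) -105.46 down [-0.03   0.004 -1.   ] F [-0.2 -0.1 -0.8] M [ 0.01 -0.04  0.01] open 0.0942 q6 83.8
```

View pics/wrist14.png

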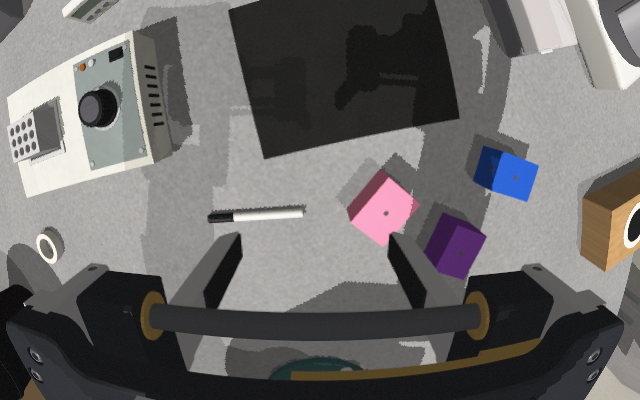

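```bash
python3 - <<'E'
from g import *
import cv2
a=np.load('wrist_1.npy');b=np.load('wrist_14.npy')
A=lambda i,x,y:cv2.resize(i[y:y+90,x:x+90,::-1],(400,400),interpolation=0)
cv2.imwrite('pics/c19.png',np.hstack([A(a,190,195),A(b,340,165)]))
c=np.load('w14_c.npy',allow_pickle=True).item();print('mark',onz(c,386,212,.05,True))
E
```

```text
mark [ 0.34977741 -0.17357713  0.05      ]
```

View pics/c19.png

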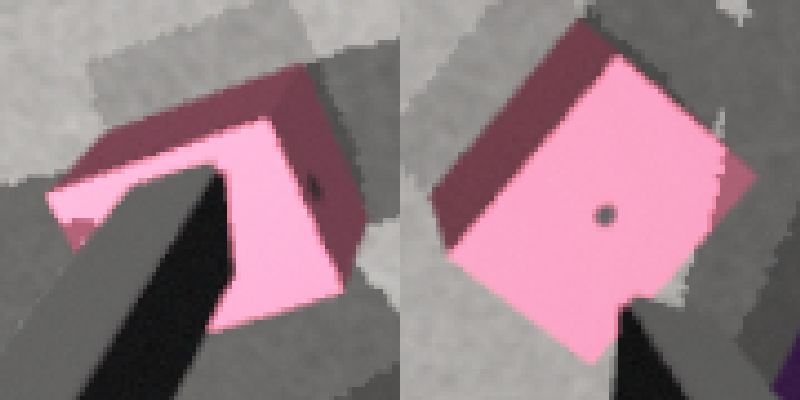

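```bash
python3 - <<'E'
from g import *
np.set_printoptions(precision=4,suppress=True)
s=90/400
c1=np.load('w1_c.npy',allow_pickle=True).item();c2=np.load('w14_c.npy',allow_pickle=True).item()
W1=[onz(c1,190+x*s-.4,195+y*s-.4,.05,True)[:2] for x,y in((45,195),(268,118),(345,292))]
W2=[onz(c2,340+x*s-.4,165+y*s-.4,.05,True)[:2] for x,y in((47,255),(220,55),(357,178),(193,365))]
for W in(W1,W2):
    W=np.array(W);print(W,'edges',[(np.linalg.norm(q-p).round(4),np.degrees(np.arctan2(*(q-p)[::-1])).round(1)) for p,q in zip(W,W[1:])],'ctr diag',(W[0]+W[2])/2)
E
```

```text
[[ 0.3525 -0.1302]
 [ 0.3957 -0.1839]
 [ 0.3547 -0.2166]] edges [(np.float64(0.0689), np.float64(-51.3)), (np.float64(0.0524), np.float64(-141.4))] ctr diag [ 0.3536 -0.1734]
[[ 0.3493 -0.1301]
 [ 0.3897 -0.1855]
 [ 0.3473 -0.2156]
 [ 0.3067 -0.1617]] edges [(np.float64(0.0685), np.float64(-53.9)), (np.float64(0.052), np.float64(-144.6)), (np.float64(0.0675), np.float64(126.9))] ctr diag [ 0.3483 -0.1729]
```

```bash
python3 - <<'E'
from g import *
c=np.load('w14_c.npy',allow_pickle=True).item()
for p in((441,212),(487,237),(466,280),(424,247)): print(p,onz(c,*p,.052,True)[:2].round(4))
E
python3 d.py .3483 -.1729 .13 125.7 0 180 0
```

```text
(441, 212) [ 0.3314 -0.2403]
(487, 237) [ 0.2771 -0.3027]
(466, 280) [ 0.2204 -0.2676]
(424, 247) [ 0.2916 -0.2122]
t 28.9167 pos [ 0.404 -0.102  0.228] F [-0.309  0.03   0.554] open 0.09423219384339902 q [-22. -11.  94.  -0.  99.  84.]
shift cm [9.639 8.321 3.228] | 13.14 rot [38.888  1.577 -0.826] | 38.93
```

Call:
apply_moves(commands="-0.45 0 0 0 6.5 0.3 0;-0.45 0 0 0 6.5 0.3 0;-0.45 0 0 0 6.5 0.3 0;-0.45 0 0 0 6.5 0.3 0;-0.45 0 0 0 6.5 0.3 0")

```text
time: 29.33
position: [0.4075, -0.0967, 0.2253]
orientation: [[-0.011, -0.753, -0.658], [-0.006, -0.658, 0.753], [-1.0, 0.012, 0.003]]
force: [0.6, 0.1, 0.5]
opening: 0.0689
```

```bash
python3 d.py .3483 -.1729 .13 125.7 0 180 0
```

```text
t 29.3333 pos [ 0.407 -0.097  0.225] F [0.564 0.121 0.468] open 0.06892288006304663 q [-21. -12.  95.  -1.  98. 118.]
shift cm [ 9.335  9.36  -1.873] | 13.35 rot [ 5.434  0.127 -0.695] | 5.48
```

Call:
apply_moves(commands="-0.45 0 2.3 -0.4 1.3 0 -0.2;-0.45 1 2.3 -0.4 1.3 0 -0.2;-0.45 2 2.2 -0.4 1.3 0 -0.2;-0.45 2 2.1 -0.4 1.2 0 0;-0.45 0 0 0 0 0 0")

```text
time: 29.75
position: [0.3528, -0.1609, 0.1731]
orientation: [[-0.001, -0.803, -0.596], [0.004, -0.596, 0.803], [-1.0, -0.002, 0.004]]
force: [0.1, 0.1, 0.0]
opening: 0.0678
```

```bash
python3 d.py .3483 -.1729 .10 125.7 0 180 0; python3 -c "
from h import *
c=eyes.get_calibration('wrist');np.save('w15_c.npy',c,allow_pickle=True)
np.save('wrist_15.npy',snap('wrist','wrist15.png'))"
```

```text
t 29.75 pos [ 0.353 -0.161  0.173] F [0.091 0.065 0.029] open 0.06779612716308331 q [-33. -15. 103.   0.  92. 110.]
shift cm [ 7.003  1.087 -0.721] | 7.12 rot [0.884 0.235 0.104] | 0.92
```

View pics/wrist15.png

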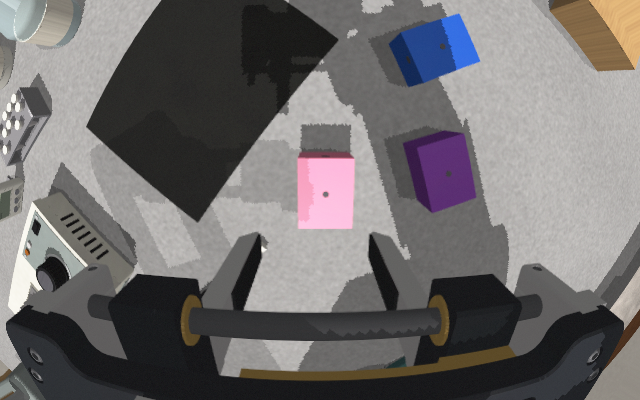

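```bash
python3 - <<'E'
from g import *
np.set_printoptions(precision=4,suppress=True)
import cv2
c=np.load('w15_c.npy',allow_pickle=True).item();im=np.load('wrist_15.npy').astype(int)
m=((im[...,0]-im[...,1]>25)&(im[...,0]>150)).astype(np.uint8);m[:120]=0;m[260:]=0
n,l,st,_=cv2.connectedComponentsWithStats(m);k=1+st[1:,4].argmax()
ct=cv2.findContours((l==k).astype(np.uint8),0,1)[0][0][:,0]
w=np.array([onz(c,u,v,.05,True)[:2] for u,v in ct])*1000
print(cv2.minAreaRect(w.astype(np.float32)),onz(c,325.5,194.5,.05,True))
E
```

```text
((349.3201599121094, -173.13296508789062), (53.618839263916016, 69.05853271484375), 36.46739959716797) [ 0.3486 -0.1724  0.05  ]
```

```bash
python3 d.py .349 -.173 .034 126.5 0 180 0
```

```text
t 29.8 pos [ 0.355 -0.16   0.175] F [-0.369  0.131  0.658] open 0.06789380801693949 q [-33. -15. 103.   0.  92. 110.]
shift cm [13.793  1.258 -0.706] | 13.87 rot [0.154 0.105 0.262] | 0.32
```

Call:
apply_moves(commands="-0.45 1.2 0.4 -0.22 0 0 0;-0.45 1.2 0.4 -0.22 0 0 0;-0.45 1.2 0.4 -0.22 0 0 0;-0.45 1.2 0 0 0 0 0;-0.45 0 0 0 0 0 0")

```text
time: 30.22
position: [0.3578, -0.169, 0.1306]
orientation: [[0.013, -0.795, -0.606], [0.004, -0.606, 0.795], [-1.0, -0.013, -0.004]]
force: [-0.5, 0.5, 0.0]
opening: 0.0682
```

```bash
python3 d.py .349 -.173 .034 126.5 0 180 0
```

```text
t 30.2167 pos [ 0.358 -0.169  0.131] F [-0.512  0.464  0.011] open 0.06824410287551418 q [-34. -13. 107.   1.  86. 109.]
shift cm [9.347 1.06  0.253] | 9.41 rot [ 0.804 -0.239  0.738] | 1.12
```

Call:
apply_moves(commands="-0.45 0.7 0.36 0.08 0.25 -0.1 0.25;-0.45 0.7 0.36 0.08 0.25 -0.1 0.25;-0.45 0.7 0.36 0.08 0.25 -0.1 0.25;-0.45 0.7 0 0 0 0 0;-0.45 0 0 0 0 0 0")

```text
time: 30.63
position: [0.3518, -0.1724, 0.104]
orientation: [[0.004, -0.8, -0.6], [-0.002, -0.6, 0.8], [-1.0, -0.002, -0.003]]
force: [-0.4, -0.5, 0.2]
opening: 0.0682
```

```bash
python3 d.py .349 -.173 .034 126.5 0 180 0
```

```text
t 30.6333 pos [ 0.352 -0.172  0.104] F [-0.415 -0.547  0.165] open 0.06815099875227781 q [-34. -13. 109.   0.  83. 109.]
shift cm [6.7   0.278 0.144] | 6.71 rot [ 0.387 -0.197  0.114] | 0.45
```

Call:
apply_moves(commands="-0.45 0.7 0.1 0.05 0.1 0 0;-0.45 0.7 0.1 0.05 0.1 0 0;-0.45 0.7 0.1 0.05 0.1 0 0;-0.45 0.3 0 0 0 0 0;-0.45 0 0 0 0 0 0")

```text
time: 31.05
position: [0.3483, -0.1732, 0.0777]
orientation: [[0.004, -0.804, -0.595], [-0.002, -0.595, 0.804], [-1.0, -0.002, -0.004]]
force: [0.2, -0.2, 1.0]
opening: 0.0683
```

```bash
python3 d.py .349 -.173 .034 126.5 0 180 0
```

```text
t 31.05 pos [ 0.348 -0.173  0.078] F [ 0.169 -0.192  0.954] open 0.06831269773619916 q [-35. -12. 112.   0.  80. 109.]
shift cm [ 4.066 -0.062 -0.012] | 4.07 rot [ 0.009 -0.221  0.136] | 0.26
```

Call:
apply_moves(commands="-0.45 0.6 0 0 0 0 0;-0.45 0.6 0 0 0 0 0;-0.45 0.6 0 0 0 0 0;-0.45 0 0 0 0 0 0")

```text
time: 31.38
position: [0.3484, -0.1735, 0.058]
orientation: [[0.005, -0.804, -0.595], [-0.002, -0.595, 0.804], [-1.0, -0.003, -0.004]]
force: [-0.7, 0.5, 0.1]
opening: 0.0684
```

```bash
python3 d.py .349 -.173 .034 126.5 0 180 0
```

```text
t 31.3833 pos [ 0.348 -0.173  0.058] F [-0.655  0.483  0.129] open 0.06840825702032269 q [-35. -11. 113.   0.  77. 109.]
shift cm [ 2.098 -0.069  0.011] | 2.1 rot [-0.018 -0.251  0.151] | 0.29
```

Call:
apply_moves(commands="-0.45 0.6 0 0 0 0 0;-0.45 0.6 0 0 0 0 0;-0.45 0.6 0 0 0 0 0;-0.45 0 0 0 0 0 0")

```text
time: 31.72
position: [0.3486, -0.1735, 0.038]
orientation: [[0.005, -0.804, -0.595], [-0.002, -0.595, 0.804], [-1.0, -0.003, -0.004]]
force: [0.4, -0.2, 0.7]
opening: 0.0679
```

```bash
python3 d.py .349 -.173 .034 126.5 0 180 0
```

```text
t 31.7167 pos [ 0.349 -0.174  0.038] F [ 0.44  -0.196  0.68 ] open 0.06786834225589207 q [-35.  -9. 115.   0.  74. 109.]
shift cm [ 0.105 -0.059  0.019] | 0.12 rot [-0.01  -0.257  0.155] | 0.3
```

Close lightly, so the grip barely shifts it, then slide to the original spot.

Call:
apply_moves(commands="1 0 0 0 0 0 0;1 0 0 0 0 0 0;1 0 0 0 0 0 0;1 0 0 0 0 0 0;1 0 0 0 0 0 0", newtons=8)

```text
time: 32.13
position: [0.3488, -0.1732, 0.0376]
orientation: [[0.005, -0.804, -0.595], [-0.001, -0.595, 0.804], [-1.0, -0.003, -0.004]]
force: [0.3, -0.8, -1.2]
opening: 0.0521
```

```bash
python3 d.py .3545 -.1735 .0352 128.7 0 180 0
```

```text
t 32.1333 pos [ 0.349 -0.173  0.038] F [ 0.316 -0.792 -1.176] open 0.052130253094772115 q [-35.  -9. 115.   0.  74. 109.]
shift cm [-0.055 -0.444 -0.364] | 0.58 rot [-2.209 -0.224  0.177] | 2.23
```

Call:
apply_moves(commands="1 0 -0.11 -0.09 -0.55 0 0;1 0 -0.11 -0.09 -0.55 0 0;1 0 -0.11 -0.09 -0.55 0 0;1 0 -0.11 -0.09 -0.55 0 0;1 0 0 0 0 0 0")

```text
time: 32.55
position: [0.3526, -0.1737, 0.0377]
orientation: [[-0.001, -0.778, -0.628], [-0.002, -0.628, 0.778], [-1.0, 0.002, -0.001]]
force: [-0.5, -0.0, -0.3]
opening: 0.0511
```

```bash
python3 d.py .3545 -.1735 .0352 128.7 0 180 0
```

```text
t 32.55 pos [ 0.353 -0.174  0.038] F [-0.45  -0.007 -0.267] open 0.051137793810171604 q [-34.  -8. 114.  -0.  74. 107.]
shift cm [-0.055 -0.16  -0.105] | 0.2 rot [ 0.22  -0.051 -0.107] | 0.25
```

Call:
apply_moves(commands="1 0 -0.08 -0.05 0 0 0;1 0 -0.08 -0.06 0 0 0;1 0 0 0 0 0 0")

```text
time: 32.8
position: [0.3545, -0.1735, 0.0377]
orientation: [[-0.002, -0.778, -0.628], [-0.002, -0.628, 0.778], [-1.0, 0.003, -0.0]]
force: [-1.5, -0.0, -1.0]
opening: 0.0517
```

Call:
apply_moves(commands="-0.45 0 0 0 0 0 0;-0.45 0 0 0 0 0 0;-0.45 0 0 0 0 0 0;-0.45 0 0 0 0 0 0;-0.45 0 0 0 0 0 0")

```text
time: 33.22
position: [0.3574, -0.1739, 0.0387]
orientation: [[0.005, -0.778, -0.629], [-0.003, -0.629, 0.778], [-1.0, -0.002, -0.005]]
force: [0.1, 1.1, 0.3]
opening: 0.0681
```

Call:
apply_moves(commands="-0.45 -0.7 0 0 0 0 0;-0.45 -0.7 0 0 0 0 0;-0.45 -0.7 0 0 0 0 0;-0.45 -0.7 0 0 0 0 0;-0.45 -0.7 0 0 0 0 0")

```text
time: 33.63
position: [0.3569, -0.1733, 0.0761]
orientation: [[0.004, -0.778, -0.629], [-0.002, -0.629, 0.778], [-1.0, -0.002, -0.004]]
force: [-0.0, 0.3, -0.1]
opening: 0.0685
```

Call:
apply_moves(commands="-0.45 -1 0 0 0 0 0;-0.45 -2 0 0 0 0 0;-0.45 -3 0 0 0 0 0;-0.45 -3 0 0 0 0 0;-0.45 -3 0 0 0 0 0")

```text
time: 34.05
position: [0.3531, -0.1709, 0.1991]
orientation: [[-0.004, -0.778, -0.628], [0.004, -0.628, 0.778], [-1.0, 0.0, 0.006]]
force: [-0.2, -0.9, -0.2]
opening: 0.068
```

Call:
apply_moves(commands="-0.45 -2 -2 -3 0 0 0;-0.45 0 -2 -3 0 0 0;-0.45 0 -2 -3 0 0 0;-0.45 0 -1 -1 0 0 0;-0.45 0 0 0 0 0 0")

```text
time: 34.47
position: [0.4778, -0.2082, 0.2382]
orientation: [[0.02, -0.779, -0.627], [-0.011, -0.627, 0.779], [-1.0, -0.009, -0.021]]
force: [-0.5, -0.7, 0.6]
opening: 0.0683
```

```bash
python3 k.py; python3 - <<'E'
from h import *
for n in('side','scene'): np.save(n+'_16.npy',snap(n,n+'16.png'))
from g import *
F={'scene':(lambda s:(s[...,0]-s[...,1]>30)&(s[...,0]-s[...,2]>5),(283,160,315,186)),'side':(lambda s:(s[...,0]-s[...,1]>25)&(s[...,0]-s[...,2]>5),(370,170,410,220))}
for n,(f,(x0,y0,x1,y1)) in F.items():
    C=np.load(n+'_c.npy',allow_pickle=True).item();r=[]
    for i in(0,16):
        s=np.load(f'{n}_{i}.npy')[y0:y1,x0:x1].astype(int);v,u=np.nonzero(f(s));r.append((u.mean()+x0,v.mean()+y0));print(n,i,len(u),u.min()+x0,u.max()+x0,v.min()+y0,v.max()+y0)
    print((onz(C,*r[1],.025)-onz(C,*r[0],.025))*1000)
E
```

```text
t 34.47 pos [ 0.4778 -0.2082  0.2382] yaw(tool y) -141.15 down [ 0.02  -0.011 -1.   ] F [-0.5 -0.7  0.6] M [ 0.11  0.06 -0.01] open 0.0683 q6 111.4
scene 0 401 289 309 163 183
scene 16 418 289 309 162 183
[-2.36969750e+00 -1.57875113e+00  2.22044605e-13]
side 0 764 375 403 178 212
side 16 779 376 403 178 212
[-8.20943778e-01 -5.80498181e-01 -1.11022302e-13]
```

View pics/side16.png

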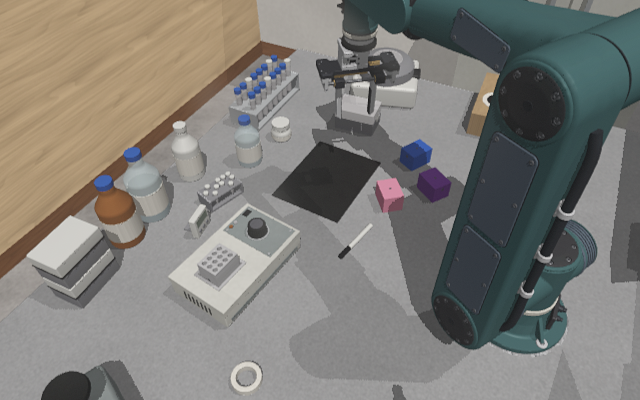

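View pics/scene16.png

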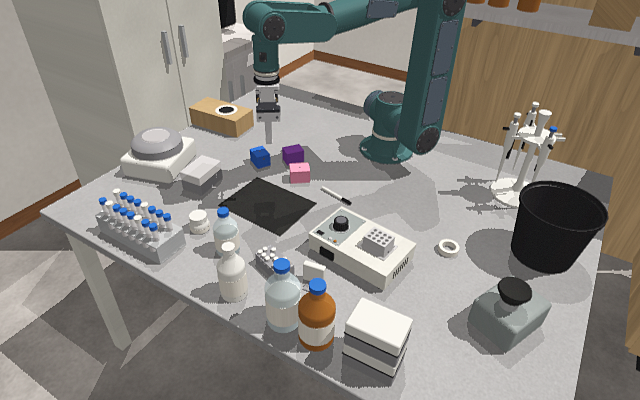

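Call:
apply_moves(commands="-0.45 0 0 0 0 0 0;-0.45 0 0 0 0 0 0")

```text
time: 34.73
position: [0.4736, -0.2072, 0.238]
orientation: [[0.017, -0.779, -0.626], [-0.01, -0.627, 0.779], [-1.0, -0.006, -0.018]]
force: [0.3, -0.3, 0.0]
opening: 0.068
```

```bash
python3 k.py; python3 -c "
from cell import bot
print(bot.hand_in())"
```

```text
t 34.73 pos [ 0.4736 -0.2072  0.238 ] yaw(tool y) -141.2 down [ 0.017 -0.01  -1.   ] F [ 0.3 -0.3  0. ] M [ 0.07 -0.01 -0.01] open 0.068 q6 111.3
the job is handed in; nothing more can be done
None
```

The job is handed in at about 35 s of the 72 s allowed. The block is in the heater tray with its wells up, and the heat should be at step 3, but I moved the pink look-alike along the way.

- **Block:** I turned it over in two 90° steps, setting it on its side on the mat in between. It was lowered into the tray until light contact and released. Its four top corners came out at 99–101 mm against the expected 104 mm; these cameras read the deck about 3–4 mm low too. So it looks level and on the tray's floor.
- **Knob:** I turned it anticlockwise until the fingers slipped against the end stop, at up to about 1.8 N m, and gripped it again there. I then turned it 91° clockwise. The torque rose and fell as three clicks would, and was near zero at the end. The knob is blank, so no picture can confirm the step.
- **First lift:** I got a sign wrong, and the gripped block slid about 85 mm along the mat and past its edge before I lifted it properly.
- **Pink look-alike:** The gripper nudged it by about 6 mm and 2–3°, most likely on the second approach. I gripped it lightly and slid it back, so I did handle something you asked me to leave alone. The two cameras now put it about 1 mm (side) and 3 mm (scene) from its starting spot, and its outline matches to one pixel.
- **Other things:** The blue and purple look-alikes, pen and bottle cap were unmoved when I compared pictures before handling the pink block. The timer, tape and tip box showed no change. The jar was almost the same, and the rack differed only in what looks like shadow. I only looked over the final pictures by eye.

The arm ended clear of everything, with the fingers empty.

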